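Clamp a control board in the crank-operated board vise

TASK

Fit the loose crank all the way down onto the square shaft of the board vise and wind it clockwise, about two full turns, until the blue jaw has pushed the control board against the back jaw and grips it snugly: when you feel the crank stiffen clearly, stop, do not force it. Leave the crank fully seated on the shaft and let go of it; move the jaw only by the crank, do not push the jaw or the board with the robot, and leave the other things on the bench alone.

Things in the scene. Friction and masses are not known exactly. Their poses are not given: they have to be found in the camera images.
- crank: Loose steel crank, 0.43 kg, standing level on its hub on the red mat (3 mm thick). Origin: centre of the hub's underside; z up; x from the hub along the arm to the knob. Hub 34 x 34 x 34 mm; a square socket 15.6 mm wide, 26 mm deep, sides along x and y, opens at its underside. Flat arm 18 mm wide, 26 to 34 mm up, to x = 78 mm; round counterweight 23 to 41 mm up, to x = -57 mm.
- crank_boss (a point): Centre of the yellow square grip boss on top of the crank's hub, 49 mm above the crank's underside on the hub axis. Boss 24 x 24 mm, sides along the crank's x and y, from 34 to 64 mm above the underside: the place to hold the crank for fitting, fingers on its two y faces (the arm runs below the x faces). The crank balances within 5 mm of this axis.
- crank_knob (a point): Centre of the crank's black upright knob, 65 mm from the hub axis along the crank's x and 60 mm above its underside. The knob is a cylinder 20 mm across, from 37 to 79 mm above the crank's underside; it spins freely on its pin, so a gripper can hold it and go round without turning.
- shaft_foot (a point): On the vertical shaft's axis, at the top of the brass collar (34 mm across, 62 mm above the bench) on which the hub rests when fully seated. Turns with the shaft. The steel square stands 23 mm above it, 14 mm wide, sides along this point's x and y; its last 4 mm narrow to 11 mm. The crank fits in any of four positions.
- jaw (a joint): Travel of the blue moving jaw, m: 0 fully open, growing as it closes, 40 mm for each clockwise turn (from above) of the shaft. It meets resistance somewhere between 0.088 and 0.106, as the back jaw happens to be set. Turning needs about 1.9 N at the knob when free, and about 1 N more for each 10 N of grip on the board. The screw holds about 20 N of grip by its own friction when let go.
- jaw_face (a point): Top middle of the moving jaw's clamping face, 58 mm above the bench; the jaw closes along the vise's y.
- vise: Board vise bolted to the bench, aluminium base 150 x 370 mm. Origin: centre of its underside; y is the clamping direction. Shaft at y = -135 mm on a dark gearbox 55 mm high; moving jaw's face at y = -55 mm + jaw. The dark back jaw with its stiff rubber pad is set by hand, face at y = 114 to 130 mm (not measured). Jaws 130 mm wide, tops at 58 and 64 mm. White rails carry the board 32 mm up.
- board: Loose green control board on an aluminium plate, 110 x 80 x 8 mm, 0.2 kg, parts to 21 mm high, lying on the vise's rails between the jaws with play. Origin: centre of its underside; its y (the 80 mm width) runs roughly along the vise's y.
- bin_a: Bystander: small yellow bin, 100 x 75 x 55 mm.
- bin_b: Bystander: small yellow bin, 100 x 75 x 55 mm.
- screwdriver: Bystander: red-handled screwdriver lying on the bench.
- wrench: Bystander: steel wrench lying on the bench.
- spool: Bystander: grey spool, 54 mm across, 41 mm high.
- cleaner: Bystander: white bottle, 48 mm across, 110 mm high.
- spare_board: Bystander: small green circuit board, 70 x 50 mm.
There are look-alikes about, which are no part of the job. Of the things that look like the crank, the smaller one is meant. What is shaped like the board but white is not meant.

How it is judged (in metres and radians):
On the way, in this order (a step that is already met when the one before it is completed fails the run):
1. the crank is fully down on the square shaft (horizontal distance between crank and shaft_foot below 0.004 m and z of crank in the frame of shaft_foot below 0.004 m and angle between crank's own z axis and vertical below 0.1 rad), for 0.2 s.
2. with the crank on the shaft, the jaw has been wound to at least 55 mm (value of joint jaw above 0.055 m and horizontal distance between crank and shaft_foot below 0.006 m and z of crank in the frame of shaft_foot below 0.01 m), for 0.1 s.
At the end, for the whole second after the job is handed in: The board is gripped between the jaws with at least 8 N, at rest; the crank is still fully seated on the shaft (within 4 mm of its axis, 5 mm of the collar, upright within 0.1 rad), let go and at rest (contact force between jaw and board above 8 N and horizontal distance between crank and shaft_foot below 0.004 m and z of crank in the frame of shaft_foot below 0.005 m and angle between crank's own z axis and vertical below 0.1 rad and linear speed of each of crank, board below 0.02 m/s); the robot touches nothing.
It fails at once if the vise is forced: the board is squeezed with more than 120 N (contact force between jaw and board above 120 N).
It fails at once if the robot pushes the jaw with more than 8 N (contact force between any of the fingers, the arm and jaw above 8 N).
It fails at once if the robot pushes the board with more than 8 N (contact force between any of the fingers, the arm and board above 8 N).
It fails at once if a bystander is moved by more than 3 cm (distance of any of bin_a, bin_b, screwdriver, wrench, spool, cleaner, spare_board from where it was at the start of the episode above 0.03 m).
It also fails if it takes over 72 s, if anything falls off the work surface, if the arm or the gripper's body presses on something with over 40 N, if the wrist force passes 120 N, or if a joint passes its speed limit or range.

ROBOT

A 7-joint arm with a two-finger parallel gripper is mounted at the origin on the work surface. World frame = base frame: x ahead of the robot, y to its left, z up, the work surface at z = 0. Lengths are in m, angles in degrees, forces in N, time in s.
With the tool pointing down it reaches from about 0.425 to 0.875 m from the base axis. Payload 4.7 kg.
Tool frame: the origin (TCP) lies on the centre line of the jaws, within the pads' length; the fingertips stand 8 mm ahead of it and the grasp point (between the pads) lies 11 mm behind it; z points along the fingers, y is the direction in which the jaws open and shut (so a half turn about z gives the same grasp; the last joint's range is limited). The gripper opens to 87 mm and grips with 3 to 60 N. Pads are 19 mm wide; open, the fingers measure 117 mm over their backs; the gripper's body (75 mm by 190 mm) begins 51 mm behind the grasp point.
Start: joints at [-72.187, 18.392, -4.016, 83.108, 1.295, 78.541, -3.26], TCP at [0.19, 0.622, 0.231] pointing down, gripper open.
Joint ranges: [-163.93, 163.93], [-17.29, 119.83], [-79.2, 71.16], [3.27, 140.29], [-89.18, 269.18], [5.43, 117.66], [-154.24, 154.24]. Speed limits (degrees/s): [147.25, 147.25, 180, 180, 180, 180, 180].

INTERFACE

Orientations are given as [roll, pitch, yaw] about the fixed x, y, z axes, in that order (R = Rz(yaw) Ry(pitch) Rx(roll)).
In Python, from cell import status, vision, workorder gives the robot as it stands.
- The arm moves only by the tool step_arm, never from a script. Its argument "series" is a list of rows, each an object of numbers: "ax", "ay", "az": the turn, a rotation vector about the world's x, y, z in degrees; "x", "y", "z": the shift along the world's x, y, z in m; "claw": the opening in per cent of the stroke, from 0 (shut) to 100 (fully open). In form: [{"ax": .., "ay": .., "az": .., "x": .., "y": .., "z": .., "claw": ..}, ...]. A call has 1 to 12 rows; each row is the pose to reach, as a shift and turn from the pose commanded when the call began; what a row does not reach only later rows make up. A row lasts 1/10 s, in which the tool goes at most 50 mm and 8.59 degrees, less where a joint would pass 70% of its speed; a pose out of reach is approached as far as the arm can. A call with a gripper value outside its range is refused whole. The fingers move at their own pace and stop on an object; "squeeze" is the grip in N (left out, the last holds). Time passes only in rows, so rows that repeat a pose let the fingers close. It gives the time, the measured TCP pose, the force and the opening at its end, in the units of the state.
- status.get_obs(): the state, without advancing time (a new reading comes with each control period).
- vision.read_camera(name): name is "side" or "top" or "wrist"; returns the picture (384x512x3 uint8, red, green, blue); there is no depth.
- vision.camera_params(name): a dict with "fovy" (degrees; the focal length in pixels is half the picture's height over the tangent of half this angle, whatever the lens; pixels are square), "cx", "cy" (the principal point, pixels), "eye" and "orientation" of the camera in the world; the wrist camera has in their place "tool_from_camera" (4x4, takes a point from camera to tool coordinates, whose origin is the TCP and whose axes are the flange's). Camera axes: x right, y down, z forward; pixel columns grow to the right and rows downward; lengths in m; the calibration is good to about 2 mm. A picture is of the moment at which its call begins: read the wrist's pose just before it. camera_params takes no time and is no camera call.
- workorder.sign_off(): hands the job in, once; it reports no verdict.
The state is a dict: "time_s": time; "qpos": joint angles; "joint_velocities": joint speeds; "effort": joint torques, N m; "tool_pos": TCP position; "tool_rot": TCP orientation; "force": force on the tool from outside, world axes, zero at the start; "wrist_torque": the same for the moment, N m; "grip_width": finger opening in m.
Only numpy, scipy, OpenCV 4.12 (cv2) and the standard library are available. Lean on these libraries where they do the work, as an engineer would, in place of code of your own. Each camera call takes 0.05 s, during which the arm holds its last target.

## Working session

There is one attempt and no reset: what is moved stays moved. The work goes in short steps, Python scripts to look and compute and a tool call to move; the robot and the scene stay as the last step left them, time stands still between calls to the robot, and variables do not carry over. Pictures are saved under pics/ and viewed, and the job is handed in when it is done.

Besides the shell and the picture viewer there is one more tool, called after "Request:" as name([rows], argument=value, ...), one row to a line, values as JSON. step_arm: Moves the arm, as the interface text tells. Its arguments: {"type":"object","properties":{"series":{"type":"array"},"squeeze":{"type":"number"}},"required":["series"]}

```bash
mkdir -p pics; ls
python3 - <<'E'
from cell import status, vision, workorder
import cv2
print(status.get_obs())
for n in ("side","top","wrist"):
    print(n, vision.camera_params(n))
    im=vision.read_camera(n); cv2.imwrite(f"pics/{n}0.png",im[:,:,::-1])
E
```

```text
pics
{'time_s': 0.0, 'qpos': array([-72.18725716,  18.43954148,  -4.01542267,  83.17570394,
         1.296523  ,  78.54123241,  -3.26063994]), 'joint_velocities': array([ 0.02467628,  0.06132469, -0.03043508,  0.01735313, -0.03818713,
        0.06172826, -0.02613737]), 'effort': array([ 2.49909465e-05, -4.91291821e+01, -4.04321887e-01, -3.12515116e+01,
       -6.40980061e-02,  4.40289569e-02,  1.86002562e-04]), 'tool_pos': array([0.18999272, 0.62103978, 0.22944902]), 'tool_rot': array([-1.79888852e+02,  7.34905676e-03,  1.62996593e+02]), 'force': array([ 0.04519279, -0.13126815,  0.6999136 ]), 'wrist_torque': array([0.00926451, 0.00983845, 0.06473519]), 'grip_width': 0.0869739696829002}
side {'fovy': 53.20886099255375, 'cx': 249.31997203600415, 'cy': 192.81131959230697, 'eye': array([0.3466584 , 0.77469474, 0.69063626]), 'orientation': array([-126.94994278,    0.47881443, -169.47775346])}
top {'fovy': 51.30992461838636, 'cx': 251.70689635958212, 'cy': 198.05142213787522, 'eye': array([ 0.38621872, -0.06044889,  1.10014382]), 'orientation': array([-173.31275963,    1.74263398,  -90.45253636])}
wrist {'fovy': 70.86120699669412, 'cx': 259.5988640738229, 'cy': 193.34414018011637, 'tool_from_camera': array([[-6.00741282e-04, -9.65761962e-01, -2.59429127e-01,
         7.14727375e-02],
       [ 9.99999197e-01, -2.90722898e-04, -1.23336838e-03,
         5.00805440e-04],
       [ 1.11571828e-03, -2.59429660e-01,  9.65761361e-01,
        -1.53366142e-01],
       [ 0.00000000e+00,  0.00000000e+00,  0.00000000e+00,
         1.00000000e+00]])}
```

View pics/side0.png

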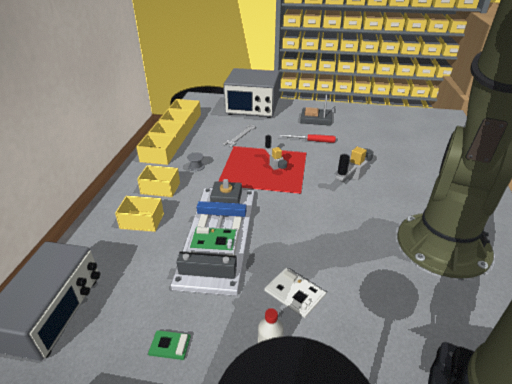

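View pics/top0.png

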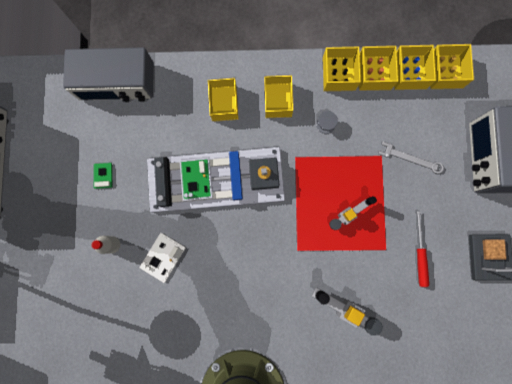

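View pics/wrist0.png

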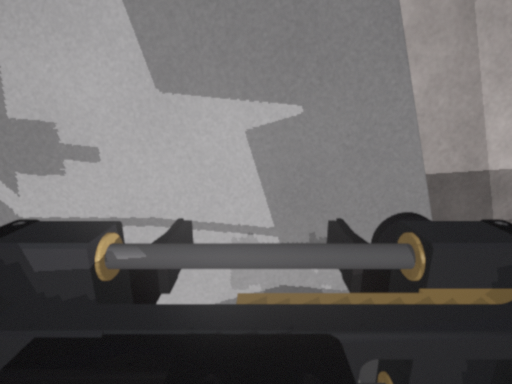

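Candidates for the crank: the one on the red mat, top view (350,213), about 42 px long; and the one off the mat, (350,313), about 58 px long. I choose the smaller, which is on the mat. For the board, the green one at (196,180) is in the vise, and the white one at (163,258) is the look-alike. A close crop is next.

```bash
cat > h.py <<'E'
import numpy as np, cv2
from scipy.spatial.transform import Rotation as R
from cell import status, vision
def cam(name, obs=None):
    p=vision.camera_params(name); f=192/np.tan(np.radians(p['fovy']/2))
    K=np.array([[f,0,p['cx']],[0,f,p['cy']],[0,0,1]])
    if name=='wrist':
        o=obs or status.get_obs()
        T=np.eye(4);T[:3,:3]=R.from_euler('xyz',o['tool_rot'],degrees=True).as_matrix();T[:3,3]=o['tool_pos']
        T=T@p['tool_from_camera']; return K,T[:3,:3],T[:3,3]
    return K,R.from_euler('xyz',p['orientation'],degrees=True).as_matrix(),np.array(p['eye'])
def ray(c,uv):
    K,Rm,e=c; d=Rm@np.linalg.inv(K)@np.array([uv[0],uv[1],1.]); return e,d/np.linalg.norm(d)
def plane(c,uv,z):
    e,d=ray(c,uv); return e+d*(z-e[2])/d[2]
def proj(c,P):
    K,Rm,e=c; q=K@(Rm.T@(np.array(P)-e)); return q[:2]/q[2]
def tri(c1,u1,c2,u2):
    e1,d1=ray(c1,u1);e2,d2=ray(c2,u2)
    t=np.linalg.lstsq(np.c_[d1,-d2],e2-e1,rcond=None)[0]
    a=e1+d1*t[0];b=e2+d2*t[1]; return (a+b)/2,np.linalg.norm(a-b)
E
python3 - <<'E'
import cv2,numpy as np
t=cv2.imread('pics/top0.png');s=cv2.imread('pics/side0.png')
a=cv2.resize(t[140:345,230:410],None,fx=2.8,fy=2.8,interpolation=cv2.INTER_CUBIC)
cv2.imwrite('pics/ct.png',a)
b=cv2.resize(s[120:220,180:390],None,fx=3.8,fy=3.8,interpolation=cv2.INTER_CUBIC)
cv2.imwrite('pics/cs.png',b)
E
```

```text
(no output)
```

View pics/ct.png

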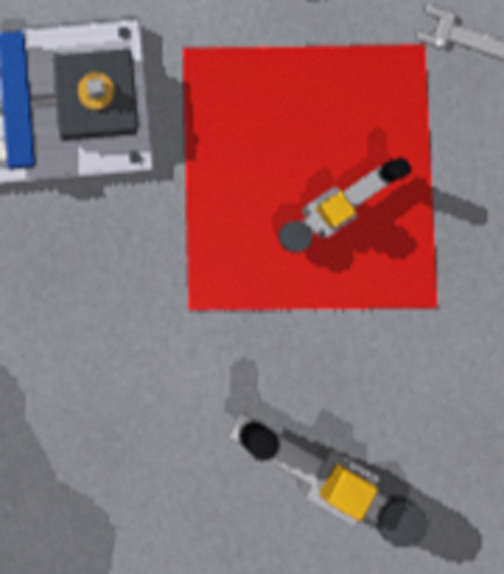

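View pics/cs.png

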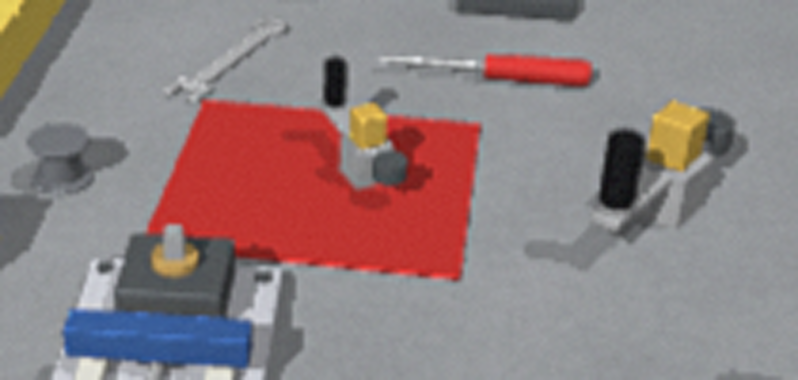

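The crop confirms it: the small crank stands on the red mat, with the boss at top (350,215) and the knob at (371,200). The shaft tip is at about top (264,171). Now I'll triangulate.

Run:
```python
from h import *
T=cam('top');S=cam('side')
t=cv2.imread('pics/top0.png');s=cv2.imread('pics/side0.png')
def blob(im,lo,hi,box):
    x0,y0,x1,y1=box
    hsv=cv2.cvtColor(im,cv2.COLOR_BGR2HSV)[y0:y1,x0:x1]
    m=cv2.inRange(hsv,lo,hi);n,l,st,c=cv2.connectedComponentsWithStats(m)
    k=1+np.argmax(st[1:,4]);mm=(l==k).astype(np.uint8)
    cn=cv2.findContours(mm,0,2)[0][0]
    return c[k]+[x0,y0],st[k]+[x0,y0,0,0,0],cv2.minAreaRect(cn)
Y=((18,120,120),(35,255,255))
bt=blob(t,*Y,(335,195,370,230));bs=blob(s,*Y,(265,140,295,170))
print('boss',bt,bs)
B=tri(T,bt[0],S,bs[0]);print('boss3d',B)
K=((0,0,0),(180,255,45))
kt=blob(t,*K,(360,190,382,212));ks=blob(s,*K,(260,130,278,150))
print('knob',kt,ks,tri(T,kt[0],S,ks[0]))
for n,o in (('shafttop',((96/2.8+230,86/2.8+140),(174/3.8+180,228/3.8+120))),('collar',((95/2.8+230,92/2.8+140),(175/3.8+180,256/3.8+120)))):
    print(n,tri(T,o[0],S,o[1]))
# gearbox corners top at z=.055
for u in ((54,55),(132,50),(138,133),(62,138)):
    print(plane(T,(u[0]/2.8+230,u[1]/2.8+140),.055))
# blue jaw
J=((105,120,60),(125,255,255))
jt=blob(t,*J,(220,140,250,210));js=blob(s,*J,(180,190,260,225));print('jaw',jt,js,tri(T,jt[0],S,js[0]))
```

```text
boss (array([349.51923077, 214.49038462]), array([343, 208,  14,  13, 104]), ((14.500000953674316, 19.500001907348633), (9.800000190734863, 10.600000381469727), 53.13010025024414)) (array([276.23655914, 152.68817204]), array([272, 147,  10,  12,  93]), ((11.5, 12.5), (11.0, 9.0), 90.0))
boss3d (array([ 0.46205166, -0.28449131,  0.05234279]), np.float64(0.002459129571324963))
knob (array([370.57894737, 200.24561404]), array([366, 197,  10,   8,  57]), ((10.568965911865234, 10.17241382598877), (5.942250728607178, 9.841852188110352), 68.19859313964844)) (array([267.7254902 , 141.31372549]), array([266, 136,   5,  12,  51]), ((8.0, 11.5), (11.0, 4.0), 90.0)) (array([ 0.49780081, -0.33826989,  0.06080996]), np.float64(0.0026216981615307926))
shafttop (array([ 0.57484917, -0.06366143,  0.08434891]), np.float64(0.002665097833256675))
collar (array([ 0.57434651, -0.06264241,  0.05985623]), np.float64(0.001393177875177916))
[ 0.61215987 -0.02398142  0.055     ]
[ 0.61592437 -0.09815241  0.055     ]
[ 0.53623452 -0.10257459  0.055     ]
[ 0.53235183 -0.03095622  0.055     ]
jaw (array([235.36184211, 175.21710526]), array([229, 151,  13,  49, 456]), ((15.35811996459961, 35.08458709716797), (48.385955810546875, 9.566383361816406), 85.76361083984375)) (array([221.10756303, 208.43865546]), array([197, 202,  49,  15, 595]), ((40.97758865356445, 18.38103485107422), (48.26950454711914, 12.74267864227295), 3.3664605617523193)) (array([0.57094298, 0.01376129, 0.04604634]), np.float64(0.0024426685750756376))
```

Request:
step_arm([
  {"x":0.021,"y":-0.038,"az":-4},
  {"x":0.043,"y":-0.076,"az":-8},
  {"x":0.064,"y":-0.114,"az":-12},
  {"x":0.086,"y":-0.152,"az":-16},
  {"x":0.107,"y":-0.19,"az":-20},
  {"x":0.128,"y":-0.228,"az":-24},
  {"x":0.15,"y":-0.267,"az":-28},
  {"x":0.171,"y":-0.305,"az":-32},
  {"x":0.193,"y":-0.343,"az":-36},
  {"x":0.214,"y":-0.381,"az":-39},
  {"x":0.235,"y":-0.419,"az":-39},
  {"x":0.257,"y":-0.457,"az":-39},
])

```text
invalid input
```

Request:
step_arm([
  {"x":0.021,"y":-0.038},
  {"x":0.043,"y":-0.076},
  {"x":0.064,"y":-0.114},
  {"x":0.086,"y":-0.152,"z":-0.015},
  {"x":0.107,"y":-0.19,"z":-0.03},
  {"x":0.128,"y":-0.228,"z":-0.045},
  {"x":0.128,"y":-0.228,"z":-0.05},
  {"x":0.128,"y":-0.228,"z":-0.05},
  {"x":0.128,"y":-0.228,"z":-0.05},
])

```text
invalid input
```

```bash
cat > snap.py <<'E'
import sys,pickle
from h import *
n=sys.argv[1]; o=status.get_obs(); im=vision.read_camera('wrist')[:,:,::-1]
cv2.imwrite(f'pics/{n}.png',im); pickle.dump(o,open(f'pics/{n}.pkl','wb'))
print(o['time_s'],o['tool_pos'],o['tool_rot'],o['force'],o['grip_width'])
E
python3 snap.py w1
```

```text
0.15 [0.1900529  0.62118215 0.22973349] [-1.79918667e+02  5.35870054e-03  1.62994076e+02] [ 0.39969574  0.02423746 -0.3335784 ] 0.08726249920303182
```

View pics/w1.png

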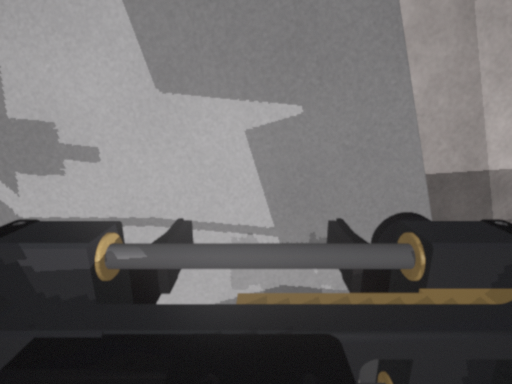

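The move was refused, so I assume every key has to be in each row.

Request:
step_arm([
  {"ax":0,"ay":0,"az":-4,"x":0.021,"y":-0.038,"z":0,"claw":100},
  {"ax":0,"ay":0,"az":-8,"x":0.043,"y":-0.076,"z":0,"claw":100},
  {"ax":0,"ay":0,"az":-12,"x":0.064,"y":-0.114,"z":0,"claw":100},
  {"ax":0,"ay":0,"az":-16,"x":0.086,"y":-0.152,"z":0,"claw":100},
  {"ax":0,"ay":0,"az":-20,"x":0.107,"y":-0.19,"z":0,"claw":100},
  {"ax":0,"ay":0,"az":-24,"x":0.128,"y":-0.228,"z":0,"claw":100},
  {"ax":0,"ay":0,"az":-28,"x":0.15,"y":-0.267,"z":0,"claw":100},
  {"ax":0,"ay":0,"az":-32,"x":0.171,"y":-0.305,"z":0,"claw":100},
  {"ax":0,"ay":0,"az":-36,"x":0.193,"y":-0.343,"z":0,"claw":100},
  {"ax":0,"ay":0,"az":-39,"x":0.214,"y":-0.381,"z":0,"claw":100},
  {"ax":0,"ay":0,"az":-39,"x":0.235,"y":-0.419,"z":0,"claw":100},
  {"ax":0,"ay":0,"az":-39,"x":0.257,"y":-0.457,"z":0,"claw":100},
], squeeze=30)

```text
time_s: 1.4
tool_pos: [0.4476, 0.1629, 0.2307]
tool_rot: [180.0, -0.0, 124.0]
force: [1.4, 1.2, -0.3]
grip_width: 0.0869
```

Request:
step_arm([
  {"ax":0,"ay":0,"az":0,"x":0.021,"y":-0.038,"z":0,"claw":100},
  {"ax":0,"ay":0,"az":0,"x":0.043,"y":-0.076,"z":0,"claw":100},
  {"ax":0,"ay":0,"az":0,"x":0.064,"y":-0.114,"z":0,"claw":100},
  {"ax":0,"ay":0,"az":0,"x":0.086,"y":-0.152,"z":-0.015,"claw":100},
  {"ax":0,"ay":0,"az":0,"x":0.107,"y":-0.19,"z":-0.03,"claw":100},
  {"ax":0,"ay":0,"az":0,"x":0.128,"y":-0.228,"z":-0.045,"claw":100},
  {"ax":0,"ay":0,"az":0,"x":0.128,"y":-0.228,"z":-0.05,"claw":100},
  {"ax":0,"ay":0,"az":0,"x":0.128,"y":-0.228,"z":-0.05,"claw":100},
  {"ax":0,"ay":0,"az":0,"x":0.128,"y":-0.228,"z":-0.05,"claw":100},
])

```text
time_s: 2.3
tool_pos: [0.5749, -0.0619, 0.1806]
tool_rot: [180.0, -0.1, 124.1]
force: [0.2, 0.6, -0.2]
grip_width: 0.0874
```

```bash
python3 snap.py w2
```

```text
2.3 [ 0.57494922 -0.06193424  0.18060185] [ 1.79984122e+02 -5.44928895e-02  1.24086082e+02] [ 0.24157782  0.57860403 -0.17690547] 0.08742901212187644
```

View pics/w2.png

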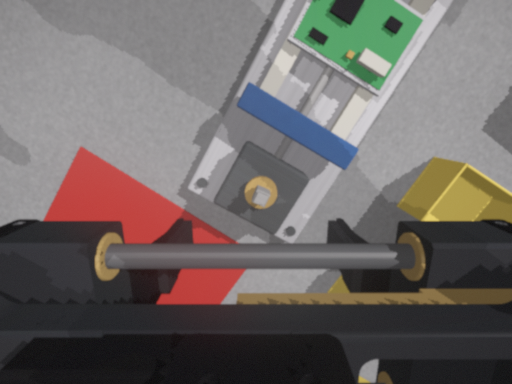

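The wrist view shows the collar at (261,192) with the steel square in it. I'll take a second view from lower, with the camera straight above the shaft.

Request:
step_arm([
  {"ax":0,"ay":0,"az":0,"x":0.02,"y":-0.03,"z":-0.02,"claw":100},
  {"ax":0,"ay":0,"az":0,"x":0.04,"y":-0.059,"z":-0.05,"claw":100},
  {"ax":0,"ay":0,"az":0,"x":0.04,"y":-0.059,"z":-0.05,"claw":100},
  {"ax":0,"ay":0,"az":0,"x":0.04,"y":-0.059,"z":-0.05,"claw":100},
  {"ax":0,"ay":0,"az":0,"x":0.04,"y":-0.059,"z":-0.05,"claw":100},
])

```text
time_s: 2.85
tool_pos: [0.6158, -0.1203, 0.132]
tool_rot: [179.9, -0.0, 124.1]
force: [-0.0, 1.2, 0.0]
grip_width: 0.0869
```

```bash
python3 snap.py w3; python3 -c "
import cv2
a=cv2.imread('pics/w2.png')[160:225,225:300];b=cv2.imread('pics/w3.png')[70:180,200:320]
cv2.imwrite('pics/w2c.png',cv2.resize(a,None,fx=7,fy=7,interpolation=2))
cv2.imwrite('pics/w3c.png',cv2.resize(b,None,fx=5,fy=5,interpolation=2))"
```

```text
2.85 [ 0.61576466 -0.1202916   0.13196958] [ 1.79851082e+02 -6.38736797e-03  1.24140214e+02] [-0.02012449  1.24124531  0.03506977] 0.08692272994243765
```

View pics/w2c.png

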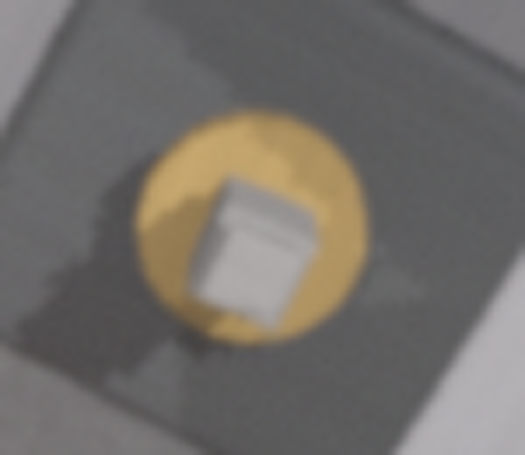

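View pics/w3c.png

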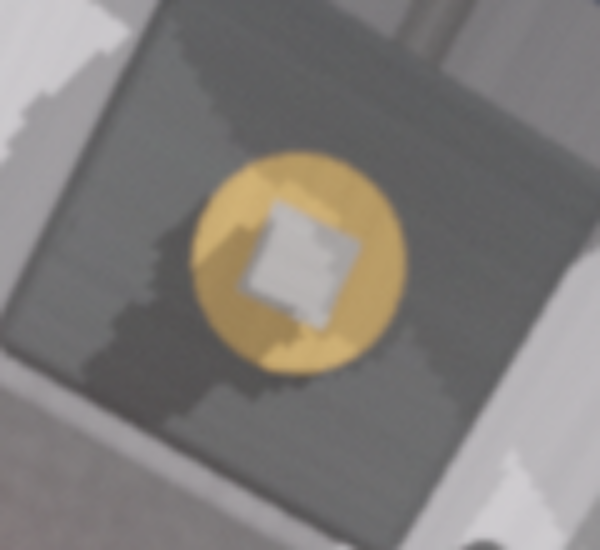

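Run:
```python
from h import *; import pickle
cs={};
for n,box in (('w2',(225,160,300,225)),('w3',(200,70,320,180))):
    im=cv2.imread(f'pics/{n}.png');o=pickle.load(open(f'pics/{n}.pkl','rb'));c=cam('wrist',o)
    x0,y0,x1,y1=box;F=6
    a=cv2.resize(im[y0:y1,x0:x1],None,fx=F,fy=F,interpolation=cv2.INTER_CUBIC)
    hsv=cv2.cvtColor(a,cv2.COLOR_BGR2HSV)
    m=cv2.inRange(hsv,(12,70,60),(35,255,255))
    k,l,st,_=cv2.connectedComponentsWithStats(m);k=1+np.argmax(st[1:,4])
    cn=max(cv2.findContours((l==k).astype(np.uint8),0,1)[0],key=cv2.contourArea)
    h=cv2.convexHull(cn)
    up=lambda p:(np.array(p)+.5)/F-.5+[x0,y0]
    pts=np.array([plane(c,up(p[0]),.062)[:2] for p in h],np.float32)
    e=cv2.fitEllipse(cv2.convexHull(cn));ec=up(e[0])
    (cx,cy),r=cv2.minEnclosingCircle(pts)
    print(n,'collar ell px',ec,'axes',np.array(e[1])/F,'world@.062',plane(c,ec,.062),'circle',cx,cy,r)
    cs[n]=(c,ec)
    # square
    fill=np.zeros_like(m);cv2.drawContours(fill,[h],-1,255,-1)
    g=((hsv[:,:,1]<60)&(fill>0)).astype(np.uint8)
    k,l,st,_=cv2.connectedComponentsWithStats(g);k=1+np.argmax(st[1:,4])
    cn=max(cv2.findContours((l==k).astype(np.uint8),0,1)[0],key=cv2.contourArea)
    ra=cv2.minAreaRect(cn);bx=cv2.boxPoints(ra)
    W=np.array([plane(c,up(p),.081)[:2] for p in bx])
    print('  sq c',up(ra[0]),plane(c,up(ra[0]),.081),np.linalg.norm(W-np.roll(W,1,0),axis=1),[np.degrees(np.arctan2(*(W[i]-W[i-1])[::-1]))%90 for i in range(4)])
print('tri collar',tri(*cs['w2'],*cs['w3']))
c=cs['w3'][0]
u=np.array([(280,200),(360,240),(320,328),(243,285)])/5+[200,70]
W=np.array([plane(c,p,.081)[:2] for p in u])
print('hand corners',W.mean(0),np.linalg.norm(W-np.roll(W,1,0),axis=1),[np.degrees(np.arctan2(*(W[i]-W[i-1])[::-1]))%90 for i in range(4)])
g=np.array([(172,-8+0),(600,185),(5,350),(390,550)])
```

```text
w2 collar ell px [260.54493968 192.10065206] axes [33.19978078 33.36352793] world@.062 [ 0.57561747 -0.0616937   0.062     ] circle 0.5755047798156738 -0.062106527388095856 0.01810046285390854
  sq c [260.75859324 195.85566966] [ 0.57505917 -0.06059083  0.081     ] [0.01585317 0.01840452 0.01558605 0.01853128] [np.float64(9.087406666628652), np.float64(10.519993496439497), np.float64(9.522010422081724), np.float64(11.337919016372425)]
w3 collar ell px [259.25134786 122.18274943] axes [43.03248088 44.65056356] world@.062 [ 0.57594254 -0.06216795  0.062     ] circle 0.5761397480964661 -0.062612384557724 0.017456477507948875
  sq c [259.34407043 122.67982992] [ 0.57613388 -0.06234382  0.081     ] [0.01438989 0.01449356 0.01414588 0.01459794] [np.float64(10.354162333650521), np.float64(8.664326605480994), np.float64(10.79783091601845), np.float64(9.63600389367437)]
tri collar (array([ 0.57595061, -0.06217652,  0.05977355]), np.float64(1.8837321942128204e-06))
hand corners [ 0.57664484 -0.06204575] [0.01315177 0.0129174  0.01383598 0.01293229] [np.float64(9.463868644687139), np.float64(8.520938768201804), np.float64(9.403866722765002), np.float64(5.487521206472536)]
```

Shaft at (0.576, -0.062), yaw about 10° mod 90, collar z about 0.060 (nominal 0.062). Next I look at the crank from straight above.

Request:
step_arm([
  {"ax":0,"ay":0,"az":0,"x":-0.019,"y":-0.037,"z":0,"claw":100},
  {"ax":0,"ay":0,"az":0,"x":-0.038,"y":-0.075,"z":0,"claw":100},
  {"ax":0,"ay":0,"az":0,"x":-0.057,"y":-0.112,"z":0,"claw":100},
  {"ax":0,"ay":0,"az":0,"x":-0.076,"y":-0.149,"z":0,"claw":100},
  {"ax":0,"ay":0,"az":0,"x":-0.095,"y":-0.187,"z":0,"claw":100},
  {"ax":0,"ay":0,"az":0,"x":-0.114,"y":-0.224,"z":0,"claw":100},
  {"ax":0,"ay":0,"az":0,"x":-0.114,"y":-0.224,"z":0,"claw":100},
  {"ax":0,"ay":0,"az":0,"x":-0.114,"y":-0.224,"z":0,"claw":100},
  {"ax":0,"ay":0,"az":0,"x":-0.114,"y":-0.224,"z":0,"claw":100},
])

```text
time_s: 3.8
tool_pos: [0.5028, -0.3443, 0.1314]
tool_rot: [179.8, 0.0, 124.2]
force: [0.1, -0.1, -0.0]
grip_width: 0.0868
```

```bash
python3 snap.py w4
```

```text
3.8 [ 0.50279113 -0.34429937  0.13141751] [1.79848407e+02 1.86735695e-02 1.24168521e+02] [ 0.11076738 -0.05769012 -0.03936844] 0.08677348471779095
```

View pics/w4.png

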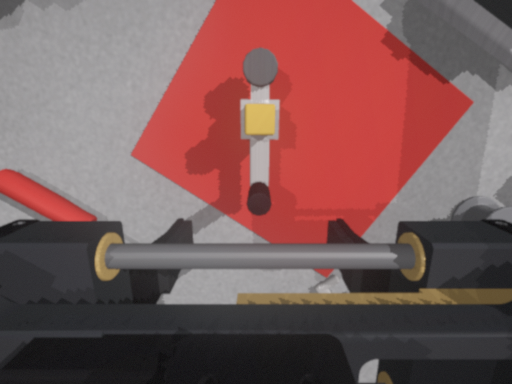

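Request:
step_arm([
  {"ax":0,"ay":0,"az":0,"x":-0.02,"y":0.03,"z":0.02,"claw":100},
  {"ax":0,"ay":0,"az":0,"x":-0.04,"y":0.059,"z":0.04,"claw":100},
  {"ax":0,"ay":0,"az":0,"x":-0.04,"y":0.059,"z":0.04,"claw":100},
  {"ax":0,"ay":0,"az":0,"x":-0.04,"y":0.059,"z":0.04,"claw":100},
  {"ax":0,"ay":0,"az":0,"x":-0.04,"y":0.059,"z":0.04,"claw":100},
])

```text
time_s: 4.35
tool_pos: [0.4619, -0.2871, 0.1704]
tool_rot: [180.0, 0.0, 124.1]
force: [-0.3, 0.9, 0.4]
grip_width: 0.0871
```

```bash
python3 snap.py w5
```

```text
4.35 [ 0.46186516 -0.28705047  0.17042778] [1.79994981e+02 2.81002202e-02 1.24077847e+02] [-0.27687962  0.91496627  0.39155846] 0.08711644555327971
```

View pics/w5.png

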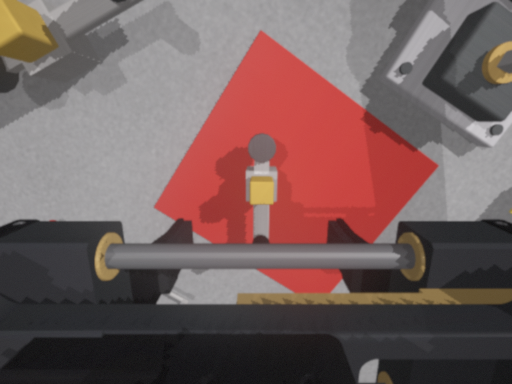

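In both views the crank is nearly aligned with the tool. The boss is at (260,119) in w4 and (262,190) in w5, and the knob lies toward tool -x.

Run:
```python
from h import *; import pickle
r={}
for n,box in (('w4',(225,90,295,150)),('w5',(235,165,290,215))):
    im=cv2.imread(f'pics/{n}.png');o=pickle.load(open(f'pics/{n}.pkl','rb'));c=cam('wrist',o)
    x0,y0,x1,y1=box;F=6
    a=cv2.resize(im[y0:y1,x0:x1],None,fx=F,fy=F,interpolation=cv2.INTER_CUBIC)
    hsv=cv2.cvtColor(a,cv2.COLOR_BGR2HSV)
    m=cv2.inRange(hsv,(15,100,160),(35,255,255))
    cn=max(cv2.findContours(m,0,1)[0],key=cv2.contourArea)
    ra=cv2.minAreaRect(cn);up=lambda p:(np.array(p)+.5)/F-.5+[x0,y0]
    W=np.array([plane(c,up(p),.067)[:2] for p in cv2.boxPoints(ra)])
    print(n,up(ra[0]),np.array(ra[1])/F,plane(c,up(ra[0]),.067),np.linalg.norm(W-np.roll(W,1,0),axis=1),[np.degrees(np.arctan2(*(W[i]-W[i-1])[::-1]))%90 for i in range(4)])
    r[n]=(c,up(ra[0]))
    if n=='w4':
        for nm,p,z in (('knob',(259.5,191),.082),('cw',(260,67),.044)): print(nm,plane(c,p,z))
print(tri(*r['w4'],*r['w5']))
```

```text
w4 [259.41666667 119.        ] [30.5 30. ] [ 0.46170544 -0.28413879  0.067     ] [0.02288059 0.02301198 0.02288468 0.02367442] [np.float64(33.29470839124309), np.float64(34.13968737408773), np.float64(34.95345442421252), np.float64(34.129369832147916)]
knob [ 0.49202338 -0.32879088  0.082     ]
cw [ 0.43897927 -0.249706    0.044     ]
w5 [261.25 190.25] [28.         23.66666667] [ 0.45984548 -0.28170952  0.067     ] [0.02841299 0.02293083 0.02841171 0.02358012] [np.float64(33.479972913066604), np.float64(34.05317291234127), np.float64(34.789364200185936), np.float64(34.05852530147874)]
(array([ 0.46162766, -0.28411778,  0.05537917]), np.float64(0.0001299028355741268))
```

Boss centre (0.4617, -0.2841), yaw -55.9°. The size reads 23 mm against 24 and the knob is 54-65 mm away, which is consistent. Going down: TCP z 0.049, so the tips sit 4 mm above the hub top.

Request:
step_arm([
  {"ax":0,"ay":0,"az":0,"x":0,"y":0.003,"z":-0.03,"claw":100},
  {"ax":0,"ay":0,"az":0,"x":0,"y":0.003,"z":-0.06,"claw":100},
  {"ax":0,"ay":0,"az":0,"x":0,"y":0.003,"z":-0.09,"claw":100},
  {"ax":0,"ay":0,"az":0,"x":0,"y":0.003,"z":-0.11,"claw":100},
  {"ax":0,"ay":0,"az":0,"x":0,"y":0.003,"z":-0.122,"claw":100},
  {"ax":0,"ay":0,"az":0,"x":0,"y":0.003,"z":-0.122,"claw":100},
  {"ax":0,"ay":0,"az":0,"x":0,"y":0.003,"z":-0.122,"claw":100},
])

```text
time_s: 5.1
tool_pos: [0.4614, -0.2851, 0.0489]
tool_rot: [-180.0, 0.0, 124.0]
force: [-0.1, -0.3, 0.1]
grip_width: 0.0867
```

Request:
step_arm([
  {"ax":0,"ay":0,"az":0,"x":0,"y":0,"z":0,"claw":0},
  {"ax":0,"ay":0,"az":0,"x":0,"y":0,"z":0,"claw":0},
  {"ax":0,"ay":0,"az":0,"x":0,"y":0,"z":0,"claw":0},
  {"ax":0,"ay":0,"az":0,"x":0,"y":0,"z":0,"claw":0},
  {"ax":0,"ay":0,"az":0,"x":0,"y":0,"z":0,"claw":0},
  {"ax":0,"ay":0,"az":0,"x":0,"y":0,"z":0,"claw":0},
  {"ax":0,"ay":0,"az":0,"x":0,"y":0,"z":0,"claw":0},
  {"ax":0,"ay":0,"az":0,"x":0,"y":0,"z":0,"claw":0},
], squeeze=40)

```text
time_s: 5.9
tool_pos: [0.4611, -0.2844, 0.0486]
tool_rot: [180.0, 0.0, 124.0]
force: [-0.9, -1.0, -0.1]
grip_width: 0.0309
```

Request:
step_arm([
  {"ax":0,"ay":0,"az":0,"x":0,"y":0,"z":0,"claw":0},
  {"ax":0,"ay":0,"az":0,"x":0,"y":0,"z":0,"claw":0},
  {"ax":0,"ay":0,"az":0,"x":0,"y":0,"z":0,"claw":0},
  {"ax":0,"ay":0,"az":0,"x":0,"y":0,"z":0,"claw":0},
])

```text
time_s: 6.3
tool_pos: [0.4614, -0.2842, 0.0486]
tool_rot: [180.0, 0.0, 124.0]
force: [0.8, 1.1, -0.3]
grip_width: 0.0238
```

Gripped (23.8 mm). Lifting, then turning and carrying it over the shaft.

Request:
step_arm([
  {"ax":0,"ay":0,"az":0,"x":0,"y":0,"z":0.02,"claw":0},
  {"ax":0,"ay":0,"az":0,"x":0,"y":0,"z":0.05,"claw":0},
  {"ax":0,"ay":0,"az":0,"x":0,"y":0,"z":0.085,"claw":0},
  {"ax":0,"ay":0,"az":-4,"x":0.015,"y":0.028,"z":0.108,"claw":0},
  {"ax":0,"ay":0,"az":-8,"x":0.033,"y":0.064,"z":0.115,"claw":0},
  {"ax":0,"ay":0,"az":-12,"x":0.052,"y":0.1,"z":0.115,"claw":0},
  {"ax":0,"ay":0,"az":-16,"x":0.071,"y":0.136,"z":0.115,"claw":0},
  {"ax":0,"ay":0,"az":-20,"x":0.09,"y":0.172,"z":0.115,"claw":0},
  {"ax":0,"ay":0,"az":-23,"x":0.105,"y":0.202,"z":0.115,"claw":0},
  {"ax":0,"ay":0,"az":-24.3,"x":0.115,"y":0.2217,"z":0.115,"claw":0},
  {"ax":0,"ay":0,"az":-24.3,"x":0.115,"y":0.2217,"z":0.115,"claw":0},
  {"ax":0,"ay":0,"az":-24.3,"x":0.115,"y":0.2217,"z":0.115,"claw":0},
])

```text
time_s: 7.5
tool_pos: [0.5751, -0.0627, 0.1623]
tool_rot: [-179.8, 0.0, 99.8]
force: [-0.0, -0.5, -5.4]
grip_width: 0.0235
```

```bash
python3 snap.py w6
python3 - <<'E'
from h import *
for n in ('top','side'):
    im=vision.read_camera(n)[:,:,::-1];cv2.imwrite(f'pics/{n}6.png',im)
t=cv2.imread('pics/top6.png')[110:230,200:330];s=cv2.imread('pics/side6.png')[130:250,160:290]
cv2.imwrite('pics/c6.png',cv2.resize(np.hstack([t,s]),None,fx=3,fy=3,interpolation=2))
E
```

```text
7.5 [ 0.57512038 -0.0626785   0.16234139] [-1.79829740e+02  4.33762897e-02  9.97711309e+01] [-0.02356783 -0.51410049 -5.35468834] 0.0235207551510331
```

View pics/w6.png

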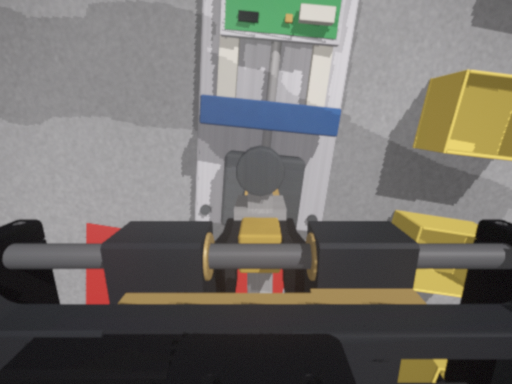

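View pics/c6.png

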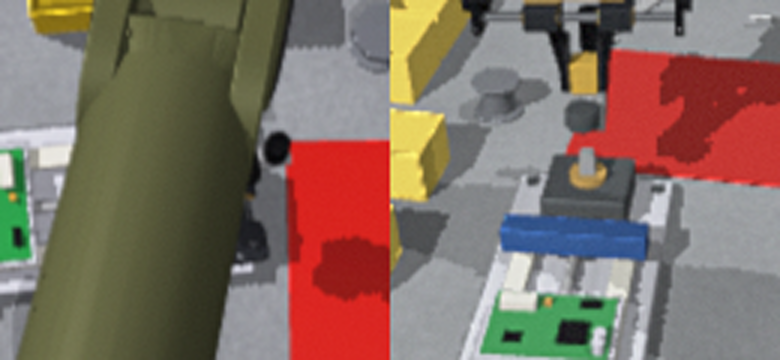

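Held level; the side view shows the shaft free below the hub. I'll lower it gently while watching the force.

Request:
step_arm([
  {"ax":0,"ay":0,"az":0,"x":0,"y":0,"z":-0.01,"claw":0},
  {"ax":0,"ay":0,"az":0,"x":0,"y":0,"z":-0.02,"claw":0},
  {"ax":0,"ay":0,"az":0,"x":0,"y":0,"z":-0.027,"claw":0},
  {"ax":0,"ay":0,"az":0,"x":0,"y":0,"z":-0.027,"claw":0},
  {"ax":0,"ay":0,"az":0,"x":0,"y":0,"z":-0.027,"claw":0},
  {"ax":0,"ay":0,"az":0,"x":0,"y":0,"z":-0.027,"claw":0},
])

```text
time_s: 8.25
tool_pos: [0.5765, -0.0628, 0.1369]
tool_rot: [180.0, 0.0, 99.7]
force: [-0.3, 0.0, -4.1]
grip_width: 0.0241
```

Run:
```python
from h import *
o=status.get_obs();print(o['tool_pos'],o['tool_rot'],o['force'],o['wrist_torque'])
im=vision.read_camera('side')[:,:,::-1]
cv2.imwrite('pics/s7.png',cv2.resize(im[120:220,190:290],None,fx=6,fy=6,interpolation=2))
```

```text
[ 0.57646855 -0.06276466  0.13692235] [1.79956654e+02 1.32602969e-02 9.96974667e+01] [-3.24115581e-01  4.12890826e-04 -4.07852153e+00] [-0.05553525  0.05210294  0.00211976]
```

View pics/s7.png

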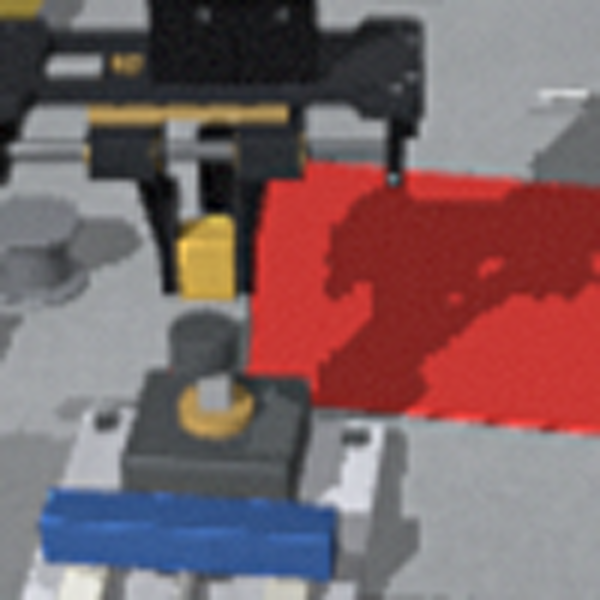

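Run:
```python
from h import *
S=cam('side')
f=lambda P:((proj(S,P)-[190,120]+.5)*6).round(0)
print('boss c',f((.5762,-.0627,.0913+.049)),'boss top',f((.5762,-.0627,.0913+.064)),'shaft tip',f((.576,-.0623,.085)),'shaft mid',f((.576,-.0623,.073)),'collar',f((.576,-.0623,.062)), '+x1cm',f((.586,-.0627,.1403)))
```

```text
boss c [206. 260.] boss top [204. 232.] shaft tip [212. 363.] shaft mid [213. 384.] collar [214. 403.] +x1cm [184. 258.]
```

Projections match the picture to within a pixel or two, so the boss and shaft agree within about 1 mm. Lowering on.

Request:
step_arm([
  {"ax":0,"ay":0,"az":0,"x":0,"y":0,"z":-0.004,"claw":0},
  {"ax":0,"ay":0,"az":0,"x":0,"y":0,"z":-0.007,"claw":0},
  {"ax":0,"ay":0,"az":0,"x":0,"y":0,"z":-0.01,"claw":0},
  {"ax":0,"ay":0,"az":0,"x":0,"y":0,"z":-0.012,"claw":0},
  {"ax":0,"ay":0,"az":0,"x":0,"y":0,"z":-0.014,"claw":0},
  {"ax":0,"ay":0,"az":0,"x":0,"y":0,"z":-0.014,"claw":0},
  {"ax":0,"ay":0,"az":0,"x":0,"y":0,"z":-0.014,"claw":0},
])

```text
time_s: 9.0
tool_pos: [0.5761, -0.0627, 0.1226]
tool_rot: [180.0, 0.0, 99.7]
force: [-0.2, 0.8, -4.2]
grip_width: 0.0235
```

Request:
step_arm([
  {"ax":0,"ay":0,"az":0,"x":0,"y":0,"z":-0.004,"claw":0},
  {"ax":0,"ay":0,"az":0,"x":0,"y":0,"z":-0.008,"claw":0},
  {"ax":0,"ay":0,"az":0,"x":0,"y":0,"z":-0.011,"claw":0},
  {"ax":0,"ay":0,"az":0,"x":0,"y":0,"z":-0.013,"claw":0},
  {"ax":0,"ay":0,"az":0,"x":0,"y":0,"z":-0.015,"claw":0},
  {"ax":0,"ay":0,"az":0,"x":0,"y":0,"z":-0.016,"claw":0},
  {"ax":0,"ay":0,"az":0,"x":0,"y":0,"z":-0.016,"claw":0},
])

```text
time_s: 9.7
tool_pos: [0.5761, -0.0627, 0.1075]
tool_rot: [180.0, -0.0, 99.7]
force: [-3.5, -0.2, 3.5]
grip_width: 0.024
```

Contact at z 0.1075, exactly the seated height. Releasing, rising and looking.

Request:
step_arm([
  {"ax":0,"ay":0,"az":0,"x":0,"y":0,"z":0,"claw":60},
  {"ax":0,"ay":0,"az":0,"x":0,"y":0,"z":0,"claw":60},
  {"ax":0,"ay":0,"az":0,"x":0,"y":0,"z":0,"claw":60},
  {"ax":0,"ay":0,"az":0,"x":0,"y":0,"z":0,"claw":60},
  {"ax":0,"ay":0,"az":0,"x":0,"y":0,"z":0.02,"claw":60},
  {"ax":0,"ay":0,"az":0,"x":0.01,"y":-0.03,"z":0.06,"claw":60},
  {"ax":0,"ay":0,"az":0,"x":0.011,"y":-0.067,"z":0.07,"claw":60},
  {"ax":0,"ay":0,"az":0,"x":0.011,"y":-0.067,"z":0.07,"claw":60},
  {"ax":0,"ay":0,"az":0,"x":0.011,"y":-0.067,"z":0.07,"claw":60},
  {"ax":0,"ay":0,"az":0,"x":0.011,"y":-0.067,"z":0.07,"claw":60},
])

```text
time_s: 10.7
tool_pos: [0.5869, -0.1284, 0.1758]
tool_rot: [-179.9, -0.1, 99.8]
force: [-0.1, 0.1, -0.3]
grip_width: 0.052
```

```bash
python3 snap.py w8;python3 - <<'E'
from h import *
im=vision.read_camera('side')[:,:,::-1]
cv2.imwrite('pics/s8.png',cv2.resize(im[120:220,190:290],None,fx=6,fy=6,interpolation=2))
E
```

```text
10.7 [ 0.58687123 -0.12843518  0.17580215] [-1.79948919e+02 -6.26926550e-02  9.97583536e+01] [-0.05385505  0.12846782 -0.25550039] 0.05202866798321784
```

View pics/w8.png

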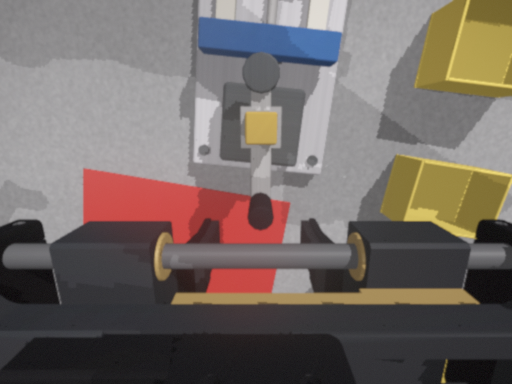

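View pics/s8.png

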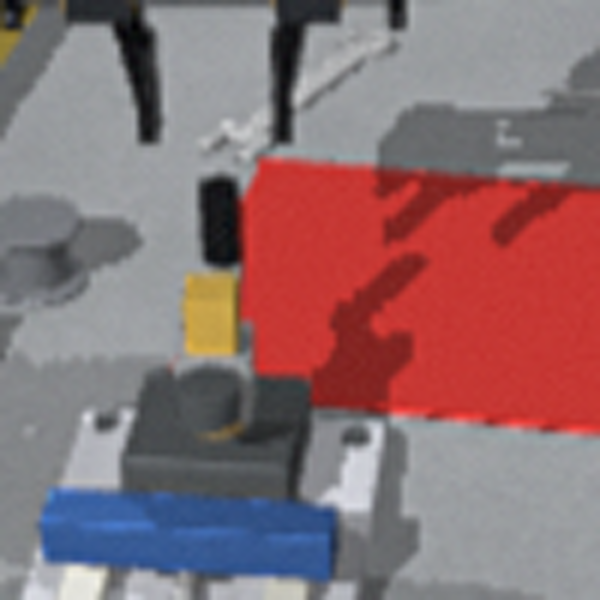

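Hub rests on the collar. Now I measure the boss and knob from both views.

Run:
```python
from h import *; import pickle
c=cam('wrist',pickle.load(open('pics/w8.pkl','rb')));S=cam('side')
f=lambda P:((proj(S,P)-[190,120]+.5)*6).round(0)
im=cv2.imread('pics/w8.png');hsv=cv2.cvtColor(im,cv2.COLOR_BGR2HSV)
m=cv2.inRange(hsv,(15,100,160),(35,255,255));m[:100]=0;m[150:]=0;m[:,:235]=0;m[:,290:]=0
cn=max(cv2.findContours(m,0,1)[0],key=cv2.contourArea);ra=cv2.minAreaRect(cn);print(ra)
B=plane(c,ra[0],.126);print('boss',B)
u=(213,315-0);ub=np.array((211,312))/6-.5+[190,120]
print('boss tri',tri(c,ra[0],S,np.array((211,288))/6-.5+[190,120]))
# knob top: black circle
k=cv2.inRange(hsv,(0,0,0),(180,255,60));k[:190]=0;k[218:]=0;k[:,:240]=0;k[:,282:]=0
ys,xs=np.nonzero(k);print('knob px',xs.min(),xs.max(),ys.min(),ys.max())
for P in ((260.5,202),(260.5,205)):
    K=plane(c,P,.141);print(K,np.linalg.norm(K[:2]-B[:2]),np.degrees(np.arctan2(*(K-B)[1::-1])))
print('knob tri',tri(c,(260.5,201),S,np.array((219,185))/6-.5+[190,120]))
a=np.radians(-80.3)
print('exp boss',f((.576,-.0623,.111)),f((.576,-.0623,.126)),'knob',f((.576+.065*np.cos(a),-.0623+.065*np.sin(a),.122)))
cv2.imwrite('pics/w8c.png',cv2.resize(im[100:230,210:310],None,fx=4.5,fy=4.5,interpolation=2))
```

```text
((261.0, 127.5), (31.0, 30.0), 90.0)
boss [ 0.57604533 -0.06262636  0.126     ]
boss tri (array([ 0.57529286, -0.06284011,  0.12559412]), np.float64(0.0015654663553795664))Traceback (most recent call last):
  File "<stdin>", line 12, in <module>
    return umr_minimum(a, axis, None, out, keepdims, initial, where)
ValueError: zero-size array to reduction operation minimum which has no identity
```

Run:
```python
from h import *; import pickle
c=cam('wrist',pickle.load(open('pics/w8.pkl','rb')));S=cam('side')
B=np.array([.576,-.0625])
im=cv2.imread('pics/w8.png');print(im[195:225:3,260].max(1))
a=np.radians(-80.3);P=np.array((B[0]+.065*np.cos(a),B[1]+.065*np.sin(a),.141))
print('exp knob top: wrist',proj(c,P),'side crop',(proj(S,P)-[190,120]+.5)*6, P)
cv2.imwrite('pics/w8c.png',cv2.resize(im[100:230,210:310],None,fx=4.5,fy=4.5,interpolation=2))
```

```text
[65 67 68 68 74 70 72 71 71 71]
exp knob top: wrist [260.88536246 218.12303415] side crop [215.27832845 184.31984337] [ 0.58695181 -0.12657073  0.141     ]
```

View pics/w8c.png

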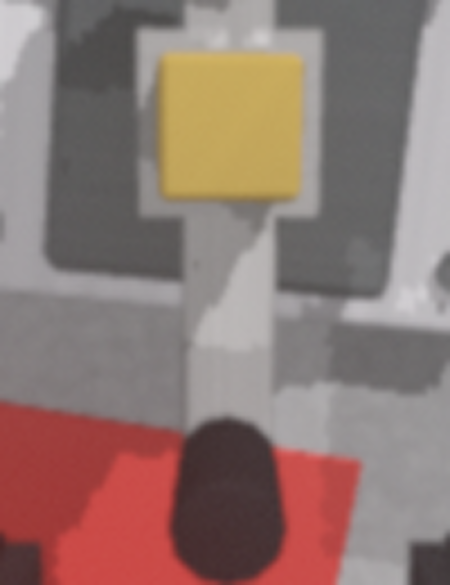

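The knob top is seen at (260,218) as expected, and the boss top triangulates to z = 0.1256 (0.126 expected), so the crank is fully seated. Descending onto the knob.

Request:
step_arm([
  {"ax":0,"ay":0,"az":0,"x":0,"y":0.0027,"z":-0.02,"claw":60},
  {"ax":0,"ay":0,"az":0,"x":0,"y":0.0027,"z":-0.045,"claw":60},
  {"ax":0,"ay":0,"az":0,"x":0,"y":0.0027,"z":-0.064,"claw":60},
  {"ax":0,"ay":0,"az":0,"x":0,"y":0.0027,"z":-0.064,"claw":60},
  {"ax":0,"ay":0,"az":0,"x":0,"y":0.0027,"z":-0.064,"claw":0},
  {"ax":0,"ay":0,"az":0,"x":0,"y":0.0027,"z":-0.064,"claw":0},
  {"ax":0,"ay":0,"az":0,"x":0,"y":0.0027,"z":-0.064,"claw":0},
  {"ax":0,"ay":0,"az":0,"x":0,"y":0.0027,"z":-0.064,"claw":0},
  {"ax":0,"ay":0,"az":0,"x":0,"y":0.0027,"z":-0.064,"claw":0},
  {"ax":0,"ay":0,"az":0,"x":0,"y":0.0027,"z":-0.064,"claw":0},
  {"ax":0,"ay":0,"az":0,"x":0,"y":0.0027,"z":-0.064,"claw":0},
], squeeze=25)

```text
time_s: 11.9
tool_pos: [0.5874, -0.1272, 0.1129]
tool_rot: [180.0, 0.0, 99.7]
force: [0.3, -0.8, 2.2]
grip_width: 0.0194
```

```bash
cat > circ.py <<'E'
import numpy as np,sys
# start phi, list of phi
r=.065;a0=-80.3
p0=float(sys.argv[1]);st=float(sys.argv[2]);n=int(sys.argv[3])
f=lambda p:r*np.array([np.cos(np.radians(a0-p)),np.sin(np.radians(a0-p))])
for i in range(1,n+1):
    print(p0+i*st,(f(p0+i*st)-f(p0)).round(4))
E
python3 circ.py 0 12 12; python3 circ.py 144 12 12;python3 circ.py 288 12 12
```

```text
12.0 [-0.0136 -0.0009]
24.0 [-0.027   0.0011]
36.0 [-0.0398  0.0058]
48.0 [-0.0512  0.0131]
60.0 [-0.061   0.0226]
72.0 [-0.0685  0.0339]
84.0 [-0.0735  0.0465]
96.0 [-0.0758  0.0599]
108.0 [-0.0753  0.0735]
120.0 [-0.0719  0.0866]
132.0 [-0.0659  0.0988]
144.0 [-0.0575  0.1095]
156.0 [0.0105 0.0087]
168.0 [0.0225 0.015 ]
180.0 [0.0356 0.0187]
192.0 [0.0491 0.0196]
204.0 [0.0626 0.0176]
216.0 [0.0753 0.0129]
228.0 [0.0868 0.0056]
240.0 [ 0.0965 -0.0039]
252.0 [ 0.1041 -0.0152]
264.0 [ 0.1091 -0.0278]
276.0 [ 0.1114 -0.0412]
288.0 [ 0.1108 -0.0548]
300.0 [-0.0034 -0.0132]
312.0 [-0.0094 -0.0253]
324.0 [-0.0178 -0.036 ]
336.0 [-0.0283 -0.0447]
348.0 [-0.0403 -0.051 ]
360.0 [-0.0534 -0.0547]
372.0 [-0.0669 -0.0556]
384.0 [-0.0804 -0.0536]
396.0 [-0.0931 -0.0489]
408.0 [-0.1046 -0.0416]
420.0 [-0.1143 -0.0321]
432.0 [-0.1219 -0.0208]
```

Knob held (19.4 mm). Winding a first part clockwise.

Request:
step_arm([
  {"ax":0,"ay":0,"az":0,"x":-0.0068,"y":-0.0008,"z":0,"claw":0},
  {"ax":0,"ay":0,"az":0,"x":-0.0136,"y":-0.0009,"z":0,"claw":0},
  {"ax":0,"ay":0,"az":0,"x":-0.027,"y":0.0011,"z":0,"claw":0},
  {"ax":0,"ay":0,"az":0,"x":-0.0398,"y":0.0058,"z":0,"claw":0},
  {"ax":0,"ay":0,"az":0,"x":-0.0512,"y":0.0131,"z":0,"claw":0},
  {"ax":0,"ay":0,"az":0,"x":-0.061,"y":0.0226,"z":0,"claw":0},
  {"ax":0,"ay":0,"az":0,"x":-0.0685,"y":0.0339,"z":0,"claw":0},
  {"ax":0,"ay":0,"az":0,"x":-0.0735,"y":0.0465,"z":0,"claw":0},
  {"ax":0,"ay":0,"az":0,"x":-0.0758,"y":0.0599,"z":0,"claw":0},
  {"ax":0,"ay":0,"az":0,"x":-0.0753,"y":0.0735,"z":0,"claw":0},
  {"ax":0,"ay":0,"az":0,"x":-0.0719,"y":0.0866,"z":0,"claw":0},
  {"ax":0,"ay":0,"az":0,"x":-0.0659,"y":0.0988,"z":0,"claw":0},
])

```text
time_s: 13.1
tool_pos: [0.5209, -0.0279, 0.1127]
tool_rot: [-179.9, 0.0, 99.7]
force: [2.3, -3.7, 0.9]
grip_width: 0.0194
```

```bash
python3 - <<'E'
from h import *
o=status.get_obs();print(o['tool_pos'],o['force'],o['wrist_torque'],o['grip_width'])
im=vision.read_camera('side')[:,:,::-1]
cv2.imwrite('pics/s9.png',cv2.resize(im[100:260,150:310],None,fx=3.7,fy=3.7,interpolation=2))
E
python3 circ.py 132 12 12;python3 circ.py 276 12 12;python3 circ.py 420 12 12;python3 circ.py 564 12 12
```

```text
[ 0.52093762 -0.02790958  0.1126927 ] [ 2.32568601 -3.65189477  0.87243182] [-0.95054574 -0.49650459 -0.0214411 ] 0.01937521114500185
144.0 [0.0084 0.0107]
156.0 [0.0189 0.0193]
168.0 [0.0309 0.0257]
180.0 [0.044  0.0293]
192.0 [0.0576 0.0302]
204.0 [0.071  0.0283]
216.0 [0.0837 0.0235]
228.0 [0.0952 0.0163]
240.0 [0.105  0.0068]
252.0 [ 0.1125 -0.0045]
264.0 [ 0.1175 -0.0171]
276.0 [ 0.1198 -0.0305]
288.0 [-0.0005 -0.0136]
300.0 [-0.0039 -0.0267]
312.0 [-0.0099 -0.0389]
324.0 [-0.0183 -0.0496]
336.0 [-0.0288 -0.0583]
348.0 [-0.0408 -0.0646]
360.0 [-0.0539 -0.0683]
372.0 [-0.0675 -0.0691]
384.0 [-0.0809 -0.0672]
396.0 [-0.0937 -0.0625]
408.0 [-0.1052 -0.0552]
420.0 [-0.1149 -0.0457]
432.0 [-0.0075  0.0113]
444.0 [-0.0126  0.0239]
456.0 [-0.0149  0.0373]
468.0 [-0.0143  0.0509]
480.0 [-0.011   0.0641]
492.0 [-0.0049  0.0763]
504.0 [0.0035 0.0869]
516.0 [0.0139 0.0956]
528.0 [0.026  0.1019]
540.0 [0.0391 0.1056]
552.0 [0.0526 0.1065]
564.0 [0.0661 0.1045]
576.0 [ 0.0127 -0.0047]
588.0 [ 0.0242 -0.012 ]
600.0 [ 0.034  -0.0215]
612.0 [ 0.0415 -0.0328]
624.0 [ 0.0465 -0.0454]
636.0 [ 0.0488 -0.0588]
648.0 [ 0.0483 -0.0724]
660.0 [ 0.0449 -0.0855]
672.0 [ 0.0389 -0.0977]
684.0 [ 0.0305 -0.1084]
696.0 [ 0.02   -0.1171]
708.0 [ 0.008  -0.1234]
```

View pics/s9.png

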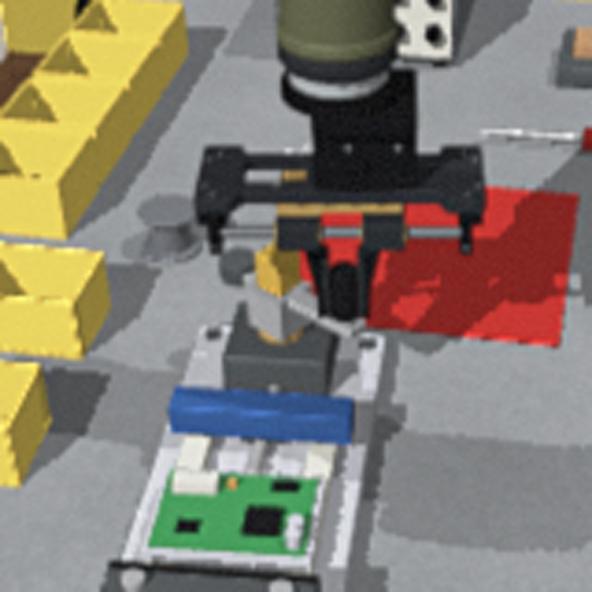

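The crank turns while seated, with small forces. Winding on.

Request:
step_arm([
  {"ax":0,"ay":0,"az":0,"x":0.0084,"y":0.0107,"z":0,"claw":0},
  {"ax":0,"ay":0,"az":0,"x":0.0189,"y":0.0193,"z":0,"claw":0},
  {"ax":0,"ay":0,"az":0,"x":0.0309,"y":0.0257,"z":0,"claw":0},
  {"ax":0,"ay":0,"az":0,"x":0.044,"y":0.0293,"z":0,"claw":0},
  {"ax":0,"ay":0,"az":0,"x":0.0576,"y":0.0302,"z":0,"claw":0},
  {"ax":0,"ay":0,"az":0,"x":0.071,"y":0.0283,"z":0,"claw":0},
  {"ax":0,"ay":0,"az":0,"x":0.0837,"y":0.0235,"z":0,"claw":0},
  {"ax":0,"ay":0,"az":0,"x":0.0952,"y":0.0163,"z":0,"claw":0},
  {"ax":0,"ay":0,"az":0,"x":0.105,"y":0.0068,"z":0,"claw":0},
  {"ax":0,"ay":0,"az":0,"x":0.1125,"y":-0.0045,"z":0,"claw":0},
  {"ax":0,"ay":0,"az":0,"x":0.1175,"y":-0.0171,"z":0,"claw":0},
  {"ax":0,"ay":0,"az":0,"x":0.1198,"y":-0.0305,"z":0,"claw":0},
])

```text
time_s: 14.35
tool_pos: [0.6422, -0.0569, 0.1124]
tool_rot: [-180.0, -0.1, 99.8]
force: [-2.2, 1.2, 4.7]
grip_width: 0.0193
```

Request:
step_arm([
  {"ax":0,"ay":0,"az":0,"x":-0.0005,"y":-0.0136,"z":0,"claw":0},
  {"ax":0,"ay":0,"az":0,"x":-0.0039,"y":-0.0267,"z":0,"claw":0},
  {"ax":0,"ay":0,"az":0,"x":-0.0099,"y":-0.0389,"z":0,"claw":0},
  {"ax":0,"ay":0,"az":0,"x":-0.0183,"y":-0.0496,"z":0,"claw":0},
  {"ax":0,"ay":0,"az":0,"x":-0.0288,"y":-0.0583,"z":0,"claw":0},
  {"ax":0,"ay":0,"az":0,"x":-0.0408,"y":-0.0646,"z":0,"claw":0},
  {"ax":0,"ay":0,"az":0,"x":-0.0539,"y":-0.0683,"z":0,"claw":0},
  {"ax":0,"ay":0,"az":0,"x":-0.0675,"y":-0.0691,"z":0,"claw":0},
  {"ax":0,"ay":0,"az":0,"x":-0.0809,"y":-0.0672,"z":0,"claw":0},
  {"ax":0,"ay":0,"az":0,"x":-0.0937,"y":-0.0625,"z":0,"claw":0},
  {"ax":0,"ay":0,"az":0,"x":-0.1052,"y":-0.0552,"z":0,"claw":0},
  {"ax":0,"ay":0,"az":0,"x":-0.1149,"y":-0.0457,"z":0,"claw":0},
])

```text
time_s: 15.55
tool_pos: [0.5261, -0.104, 0.1126]
tool_rot: [179.8, 0.0, 99.7]
force: [6.4, 3.1, -0.7]
grip_width: 0.0194
```

Run:
```python
from h import *
o=status.get_obs();print(o['tool_pos'],o['force'],o['wrist_torque'],o['grip_width'])
im=vision.read_camera('side')[:,:,::-1]
cv2.imwrite('pics/s10.png',cv2.resize(im[130:300,150:310],None,fx=3.5,fy=3.5,interpolation=2))
```

```text
[ 0.52614244 -0.10398503  0.11263381] [ 6.38113382  3.09877202 -0.71035574] [ 0.51678827 -1.56560064 -0.0167186 ] 0.019405200057292554
```

View pics/s10.png

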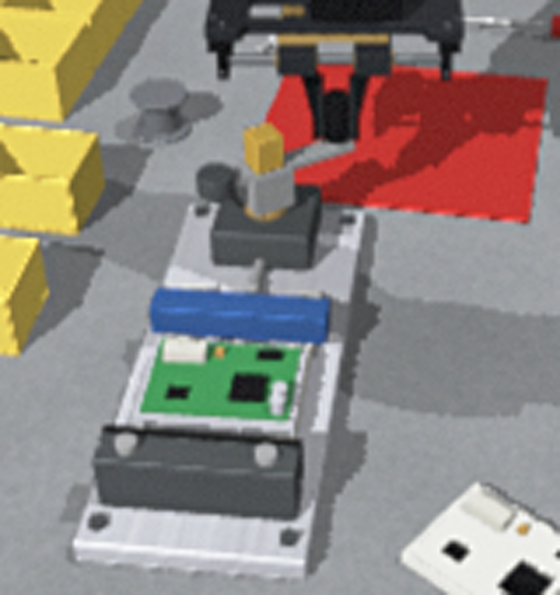

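The jaw has advanced evenly and the board looks close to it. Forces are still low. Next 144°, then I check.

Request:
step_arm([
  {"ax":0,"ay":0,"az":0,"x":-0.0075,"y":0.0113,"z":0,"claw":0},
  {"ax":0,"ay":0,"az":0,"x":-0.0125,"y":0.0239,"z":0,"claw":0},
  {"ax":0,"ay":0,"az":0,"x":-0.0147,"y":0.0373,"z":0,"claw":0},
  {"ax":0,"ay":0,"az":0,"x":-0.014,"y":0.0509,"z":0,"claw":0},
  {"ax":0,"ay":0,"az":0,"x":-0.0107,"y":0.064,"z":0,"claw":0},
  {"ax":0,"ay":0,"az":0,"x":-0.0046,"y":0.076,"z":0,"claw":0},
  {"ax":0,"ay":0,"az":0,"x":0.0037,"y":0.0865,"z":0,"claw":0},
  {"ax":0,"ay":0,"az":0,"x":0.014,"y":0.0952,"z":0,"claw":0},
  {"ax":0,"ay":0,"az":0,"x":0.026,"y":0.1015,"z":0,"claw":0},
  {"ax":0,"ay":0,"az":0,"x":0.039,"y":0.1052,"z":0,"claw":0},
  {"ax":0,"ay":0,"az":0,"x":0.0525,"y":0.1061,"z":0,"claw":0},
  {"ax":0,"ay":0,"az":0,"x":0.066,"y":0.1041,"z":0,"claw":0},
])

```text
time_s: 16.8
tool_pos: [0.592, 0.0019, 0.1122]
tool_rot: [-179.8, -0.1, 99.8]
force: [-1.8, 0.4, 5.7]
grip_width: 0.0193
```

```bash
python3 - <<'E'
from h import *
o=status.get_obs();print(o['tool_pos'],o['force'],o['wrist_torque'],o['grip_width'])
im=vision.read_camera('side')[:,:,::-1]
cv2.imwrite('pics/s11.png',cv2.resize(im[130:300,150:310],None,fx=3.5,fy=3.5,interpolation=2))
E
python3 circ.py 564 12 6;python3 circ.py 636 10 12
```

```text
[0.59203793 0.00185746 0.11219978] [-1.81512272  0.43682838  5.67946705] [-0.21858027  0.7504237  -0.02145276] 0.019310661317344147
576.0 [ 0.0127 -0.0047]
588.0 [ 0.0242 -0.012 ]
600.0 [ 0.034  -0.0215]
612.0 [ 0.0415 -0.0328]
624.0 [ 0.0465 -0.0454]
636.0 [ 0.0488 -0.0588]
646.0 [-0.0003 -0.0113]
656.0 [-0.0025 -0.0224]
666.0 [-0.0066 -0.033 ]
676.0 [-0.0125 -0.0427]
686.0 [-0.02   -0.0512]
696.0 [-0.0288 -0.0583]
706.0 [-0.0387 -0.0637]
716.0 [-0.0495 -0.0673]
726.0 [-0.0607 -0.0691]
736.0 [-0.072  -0.0688]
746.0 [-0.0831 -0.0666]
756.0 [-0.0937 -0.0625]
```

View pics/s11.png

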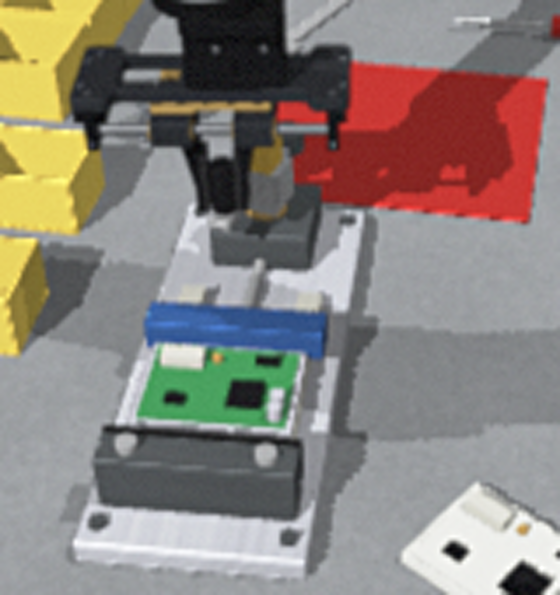

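Request:
step_arm([
  {"ax":0,"ay":0,"az":0,"x":0.0127,"y":-0.0047,"z":0,"claw":0},
  {"ax":0,"ay":0,"az":0,"x":0.0242,"y":-0.012,"z":0,"claw":0},
  {"ax":0,"ay":0,"az":0,"x":0.034,"y":-0.0215,"z":0,"claw":0},
  {"ax":0,"ay":0,"az":0,"x":0.0415,"y":-0.0328,"z":0,"claw":0},
  {"ax":0,"ay":0,"az":0,"x":0.0465,"y":-0.0454,"z":0,"claw":0},
  {"ax":0,"ay":0,"az":0,"x":0.0488,"y":-0.0588,"z":0,"claw":0},
])

```text
time_s: 17.45
tool_pos: [0.642, -0.0564, 0.1125]
tool_rot: [180.0, -0.2, 99.8]
force: [-0.2, 1.6, 5.6]
grip_width: 0.0191
```

Request:
step_arm([
  {"ax":0,"ay":0,"az":0,"x":-0.0003,"y":-0.0113,"z":0,"claw":0},
  {"ax":0,"ay":0,"az":0,"x":-0.0025,"y":-0.0224,"z":0,"claw":0},
  {"ax":0,"ay":0,"az":0,"x":-0.0066,"y":-0.033,"z":0,"claw":0},
  {"ax":0,"ay":0,"az":0,"x":-0.0125,"y":-0.0427,"z":0,"claw":0},
  {"ax":0,"ay":0,"az":0,"x":-0.02,"y":-0.0512,"z":0,"claw":0},
  {"ax":0,"ay":0,"az":0,"x":-0.0288,"y":-0.0583,"z":0,"claw":0},
  {"ax":0,"ay":0,"az":0,"x":-0.0387,"y":-0.0637,"z":0,"claw":0},
  {"ax":0,"ay":0,"az":0,"x":-0.0495,"y":-0.0673,"z":0,"claw":0},
  {"ax":0,"ay":0,"az":0,"x":-0.0607,"y":-0.0691,"z":0,"claw":0},
  {"ax":0,"ay":0,"az":0,"x":-0.072,"y":-0.0688,"z":0,"claw":0},
  {"ax":0,"ay":0,"az":0,"x":-0.0831,"y":-0.0666,"z":0,"claw":0},
  {"ax":0,"ay":0,"az":0,"x":-0.0937,"y":-0.0625,"z":0,"claw":0},
])

```text
time_s: 18.65
tool_pos: [0.5467, -0.1207, 0.1125]
tool_rot: [179.9, -0.0, 99.7]
force: [5.1, 3.4, 1.4]
grip_width: 0.0193
```

```bash
cat > tan.py <<'E'
from h import *
o=status.get_obs();d=o['tool_pos'][:2]-[.576,-.0625];r=np.linalg.norm(d);u=d/r;t=np.array([u[1],-u[0]])
print('t',o['time_s'],'r',r,'ang',np.degrees(np.arctan2(d[1],d[0])),'phi mod360',(-80.3-np.degrees(np.arctan2(d[1],d[0])))%360,'tang resist',-o['force'][:2]@t,'rad',o['force'][:2]@u,'fz',o['force'][2],o['grip_width'])
E
python3 tan.py
python3 - <<'E'
from h import *
im=vision.read_camera('side')[:,:,::-1]
cv2.imwrite('pics/s12.png',cv2.resize(im[130:300,150:310],None,fx=3.5,fy=3.5,interpolation=2))
E
python3 circ.py 756 6 8
```

```text
t 18.65 r 0.06511898317352503 ang -116.73560206668152 phi mod360 36.435602066681525 tang resist 3.0307394586346983 rad -5.3394247643625095 fz 1.4255566268009137 0.01926769646747122
762.0 [-0.0059  0.0033]
768.0 [-0.0115  0.0073]
774.0 [-0.0166  0.0118]
780.0 [-0.0212  0.0168]
786.0 [-0.0253  0.0222]
792.0 [-0.0288  0.0281]
798.0 [-0.0316  0.0342]
804.0 [-0.0338  0.0407]
```

View pics/s12.png

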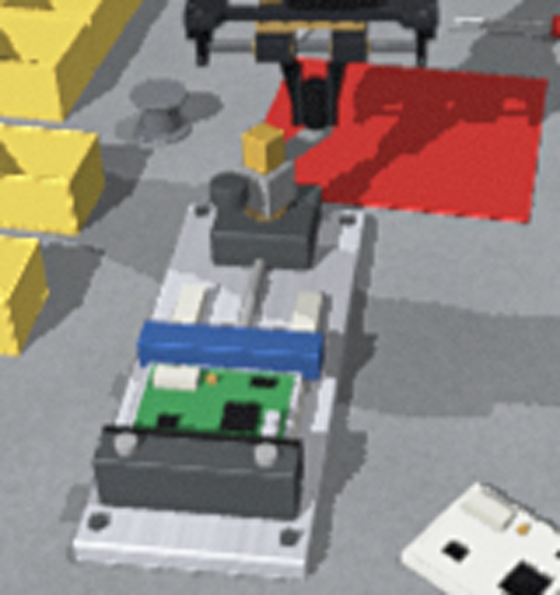

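Jaw at about 84 mm, with the board now against it. To foresee contact, I measure the back jaw face from the first top picture.

Run:
```python
import cv2
t=cv2.imread('pics/top0.png')
cv2.imwrite('pics/vc.png',cv2.resize(t[140:220,140:250],None,fx=7,fy=7,interpolation=2))
```

```text
(no output)
```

View pics/vc.png

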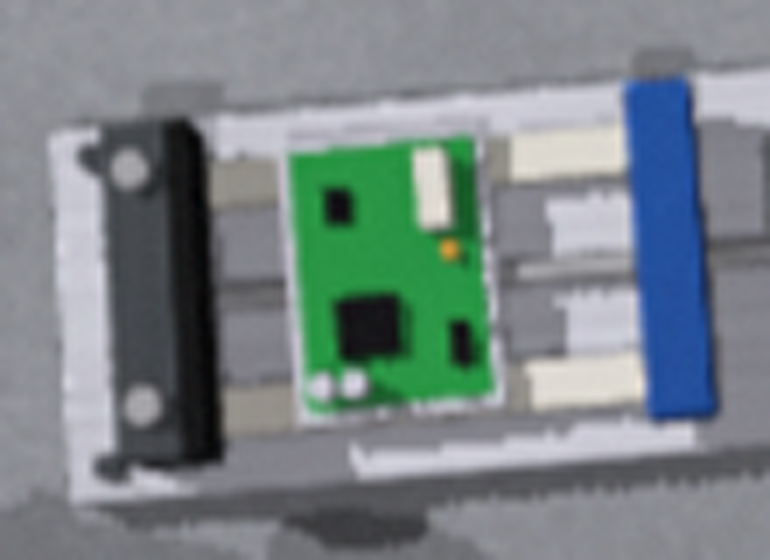

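The pad edge is ambiguous by a few mm, so I'll feel for it instead, in small steps.

Request:
step_arm([
  {"ax":0,"ay":0,"az":0,"x":-0.0059,"y":0.0033,"z":0,"claw":0},
  {"ax":0,"ay":0,"az":0,"x":-0.0115,"y":0.0073,"z":0,"claw":0},
  {"ax":0,"ay":0,"az":0,"x":-0.0166,"y":0.0118,"z":0,"claw":0},
  {"ax":0,"ay":0,"az":0,"x":-0.0212,"y":0.0168,"z":0,"claw":0},
])

```text
time_s: 19.1
tool_pos: [0.5267, -0.1046, 0.1127]
tool_rot: [179.9, 0.1, 99.7]
force: [6.1, 2.0, -0.2]
grip_width: 0.019
```

```bash
python3 tan.py; for p in 780 792 804 816 828 840 852 864 876 888 900 912 924 936 948; do echo from $p; python3 circ.py $p 3 4|awk '{printf "%s; ",$0}'; done
```

```text
t 19.1 r 0.06479114845300965 ang -139.51950995115422 phi mod360 59.21950995115422 tang resist 2.3840354422529355 rad -5.949110364085236 fz -0.1848910507054802 0.019018950380830995
from 780
783.0 [-0.0021  0.0027]; 786.0 [-0.0041  0.0055]; 789.0 [-0.0059  0.0083]; 792.0 [-0.0075  0.0113]; from 792
795.0 [-0.0015  0.0031]; 798.0 [-0.0028  0.0062]; 801.0 [-0.004   0.0094]; 804.0 [-0.005   0.0126]; from 804
807.0 [-0.0008  0.0033]; 810.0 [-0.0015  0.0066]; 813.0 [-0.002  0.01 ]; 816.0 [-0.0023  0.0134]; from 816
819.0 [-0.0001  0.0034]; 822.0 [-0.0001  0.0068]; 825.0 [0.0001 0.0102]; 828.0 [0.0005 0.0136]; from 828
831.0 [0.0006 0.0034]; 834.0 [0.0013 0.0067]; 837.0 [0.0023 0.0099]; 840.0 [0.0034 0.0132]; from 840
843.0 [0.0013 0.0032]; 846.0 [0.0027 0.0062]; 849.0 [0.0043 0.0093]; 852.0 [0.006  0.0122]; from 852
855.0 [0.0019 0.0028]; 858.0 [0.0039 0.0056]; 861.0 [0.0061 0.0082]; 864.0 [0.0084 0.0107]; from 864
867.0 [0.0024 0.0024]; 870.0 [0.005  0.0046]; 873.0 [0.0077 0.0067]; 876.0 [0.0105 0.0087]; from 876
879.0 [0.0029 0.0018]; 882.0 [0.0059 0.0035]; 885.0 [0.0089 0.005 ]; 888.0 [0.012  0.0063]; from 888
891.0 [0.0032 0.0012]; 894.0 [0.0064 0.0022]; 897.0 [0.0097 0.003 ]; 900.0 [0.0131 0.0037]; from 900
903.0 [0.0034 0.0005]; 906.0 [0.0068 0.0008]; 909.0 [0.0102 0.0009]; 912.0 [0.0136 0.0009]; from 912
915.0 [ 0.0034 -0.0002]; 918.0 [ 0.0068 -0.0006]; 921.0 [ 0.0101 -0.0012]; 924.0 [ 0.0134 -0.002 ]; from 924
927.0 [ 0.0033 -0.0009]; 930.0 [ 0.0065 -0.002 ]; 933.0 [ 0.0097 -0.0033]; 936.0 [ 0.0127 -0.0047]; from 936
939.0 [ 0.003  -0.0016]; 942.0 [ 0.0059 -0.0033]; 945.0 [ 0.0088 -0.0052]; 948.0 [ 0.0115 -0.0073]; from 948
951.0 [ 0.0026 -0.0022]; 954.0 [ 0.0051 -0.0045]; 957.0 [ 0.0075 -0.0069]; 960.0 [ 0.0097 -0.0095];
```

Request:
step_arm([
  {"ax":0,"ay":0,"az":0,"x":-0.0021,"y":0.0027,"z":0,"claw":0},
  {"ax":0,"ay":0,"az":0,"x":-0.0041,"y":0.0055,"z":0,"claw":0},
  {"ax":0,"ay":0,"az":0,"x":-0.0059,"y":0.0083,"z":0,"claw":0},
  {"ax":0,"ay":0,"az":0,"x":-0.0075,"y":0.0113,"z":0,"claw":0},
])

```text
time_s: 19.5
tool_pos: [0.52, -0.0947, 0.1129]
tool_rot: [179.8, 0.2, 99.7]
force: [7.8, -0.5, -1.4]
grip_width: 0.0191
```

```bash
python3 tan.py
```

```text
t 19.5 r 0.06458533572028918 ang -150.0869186298883 phi mod360 69.78691862988829 tang resist 4.320635113331479 rad -6.457174013070201 fz -1.3515453400794557 0.019120099023540033
```

Request:
step_arm([
  {"ax":0,"ay":0,"az":0,"x":-0.0015,"y":0.0031,"z":0,"claw":0},
  {"ax":0,"ay":0,"az":0,"x":-0.0028,"y":0.0062,"z":0,"claw":0},
])

```text
time_s: 19.7
tool_pos: [0.5175, -0.0898, 0.113]
tool_rot: [179.8, 0.3, 99.7]
force: [8.5, -3.1, -1.8]
grip_width: 0.0195
```

```bash
python3 tan.py
```

```text
t 19.7 r 0.06451400583409347 ang -154.98707701680712 phi mod360 74.68707701680712 tang resist 6.442317575326974 rad -6.425902910584468 fz -1.7873679846116357 0.019486725089234443
```

Resistance rises clearly: 2.4 → 4.3 → 6.4 N, an estimated 30-45 N of grip. I'll hold one moment to confirm.

Request:
step_arm([
  {"ax":0,"ay":0,"az":0,"x":0,"y":0,"z":0,"claw":0},
  {"ax":0,"ay":0,"az":0,"x":0,"y":0,"z":0,"claw":0},
  {"ax":0,"ay":0,"az":0,"x":0,"y":0,"z":0,"claw":0},
])

```text
time_s: 20.0
tool_pos: [0.5175, -0.0897, 0.113]
tool_rot: [179.8, 0.3, 99.7]
force: [6.7, -2.3, -1.5]
grip_width: 0.0196
```

```bash
python3 tan.py;python3 - <<'E'
from h import *
im=vision.read_camera('side')[:,:,::-1]
cv2.imwrite('pics/s13.png',cv2.resize(im[130:300,150:310],None,fx=3.5,fy=3.5,interpolation=2))
E
python3 tan.py
```

```text
t 20.0 r 0.06455281960347657 ang -155.08494256151292 phi mod360 74.78494256151292 tang resist 4.8943487990574726 rad -5.154881110729852 fz -1.4540972682446538 0.01955986287770791
t 20.05 r 0.06454854264254653 ang -155.08077357162682 phi mod360 74.78077357162682 tang resist 5.7175473575253974 rad -5.325914694298151 fz -0.0021765927977757116 0.019175035524019095
```

View pics/s13.png

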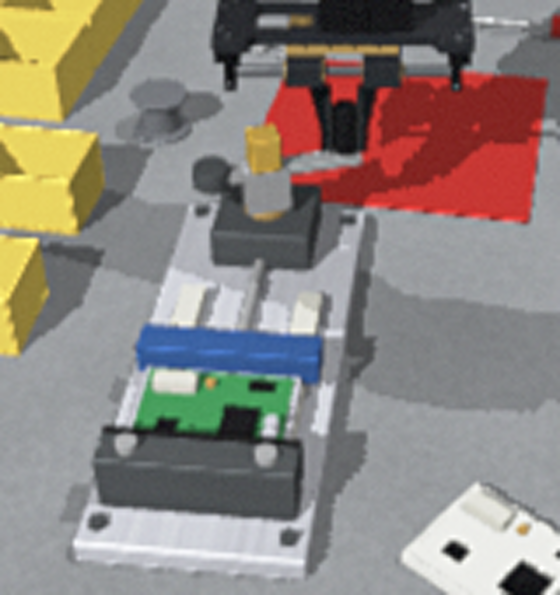

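The board is against the back jaw and the hold force is about 5 N, roughly 30 N of grip. A last small step of about 3° (about 10 N more) gives margin.

Request:
step_arm([
  {"ax":0,"ay":0,"az":0,"x":-0.0006,"y":0.0016,"z":0,"claw":0},
  {"ax":0,"ay":0,"az":0,"x":-0.0012,"y":0.0032,"z":0,"claw":0},
])

```text
time_s: 20.25
tool_pos: [0.5165, -0.0875, 0.1131]
tool_rot: [179.7, 0.4, 99.6]
force: [7.2, -4.2, -1.4]
grip_width: 0.019
```

```bash
python3 tan.py
```

```text
t 20.25 r 0.06449647814093215 ang -157.20001665385232 phi mod360 76.90001665385232 tang resist 6.610349196165237 rad -4.989001359213356 fz -1.3791972444875984 0.019035566099996633
```

Stiff: 6.6 N, an estimated 45 N of grip. Letting go: open, rise straight up, move clear.

Request:
step_arm([
  {"ax":0,"ay":0,"az":0,"x":0,"y":0,"z":0,"claw":50},
  {"ax":0,"ay":0,"az":0,"x":0,"y":0,"z":0,"claw":50},
  {"ax":0,"ay":0,"az":0,"x":0,"y":0,"z":0,"claw":50},
  {"ax":0,"ay":0,"az":0,"x":0,"y":0,"z":0,"claw":50},
  {"ax":0,"ay":0,"az":0,"x":0,"y":0,"z":0.02,"claw":50},
  {"ax":0,"ay":0,"az":0,"x":0,"y":0,"z":0.05,"claw":50},
  {"ax":0,"ay":0,"az":0,"x":0.02,"y":-0.02,"z":0.09,"claw":50},
  {"ax":0,"ay":0,"az":0,"x":0.05,"y":-0.04,"z":0.1,"claw":50},
  {"ax":0,"ay":0,"az":0,"x":0.071,"y":-0.048,"z":0.1,"claw":50},
  {"ax":0,"ay":0,"az":0,"x":0.071,"y":-0.048,"z":0.1,"claw":50},
  {"ax":0,"ay":0,"az":0,"x":0.071,"y":-0.048,"z":0.1,"claw":50},
])

```text
time_s: 21.35
tool_pos: [0.5843, -0.1324, 0.2115]
tool_rot: [-179.8, -0.0, 99.7]
force: [-0.0, 0.5, 0.5]
grip_width: 0.0436
```

```bash
python3 snap.py w14;python3 - <<'E'
from h import *
im=vision.read_camera('side')[:,:,::-1]
cv2.imwrite('pics/s14.png',cv2.resize(im[130:300,150:310],None,fx=3.5,fy=3.5,interpolation=2))
S=cam('side')
print('exp boss top crop',((proj(S,(.576,-.0625,.126))-[150,130]+.5)*3.5),'boss c',((proj(S,(.576,-.0625,.111))-[150,130]+.5)*3.5))
E
```

```text
21.35 [ 0.58432935 -0.13236062  0.21147069] [-1.79807583e+02 -2.89997597e-03  9.96570827e+01] [-0.00809187  0.46149492  0.48732679] 0.043614710896347324
exp boss top crop [261.0404022  132.76151326] boss c [261.96785495 148.99507603]
```

View pics/w14.png

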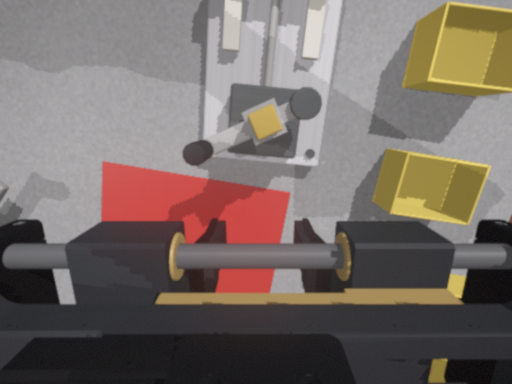

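View pics/s14.png

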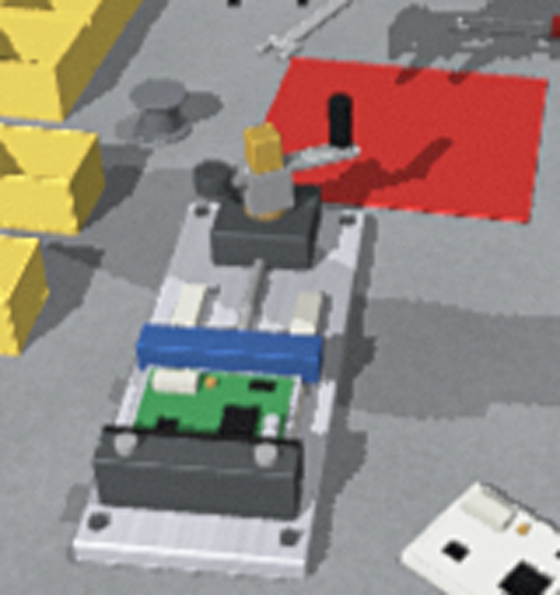

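Run:
```python
from h import *; import pickle
c=cam('wrist',pickle.load(open('pics/w14.pkl','rb')));S=cam('side')
im=cv2.imread('pics/w14.png');hsv=cv2.cvtColor(im,cv2.COLOR_BGR2HSV)
m=cv2.inRange(hsv,(15,100,150),(35,255,255));m[:90]=0;m[155:]=0;m[:,:230]=0;m[:,300:]=0
cn=max(cv2.findContours(m,0,1)[0],key=cv2.contourArea);ra=cv2.minAreaRect(cn);print(ra)
B=plane(c,ra[0],.126);W=np.array([plane(c,p,.126)[:2] for p in cv2.boxPoints(ra)])
print('boss top',B,[np.degrees(np.arctan2(*(W[i]-W[i-1])[::-1]))%90 for i in range(4)],'tri',tri(c,ra[0],S,np.array((261,132))/3.5-.5+[150,130]))
for a in (-156,-158,-160):
    r=np.radians(a);
    for z in (.141,.099):
        P=(.576+.065*np.cos(r),-.0625+.065*np.sin(r),z);print(a,z,'wrist',proj(c,P).round(1),'side crop',((proj(S,P)-[150,130]+.5)*3.5).round(0))
cv2.imwrite('pics/w14c.png',cv2.resize(im[80:180,170:330],None,fx=4.5,fy=4.5,interpolation=2))
s=cv2.imread('pics/s14.png');cv2.imwrite('pics/s14c.png',cv2.resize(s[80:280,170:390],None,fx=2.7,fy=2.7,interpolation=2))
```

```text
((264.8814697265625, 121.60824584960938), (27.211278915405273, 26.906673431396484), 66.03751373291016)
boss top [ 0.57613684 -0.06206374  0.126     ] [np.float64(33.88994794714415), np.float64(32.619188822358105), np.float64(35.219250927928755), np.float64(33.21811095730004)] tri (array([ 0.5760082 , -0.06209278,  0.12695331]), np.float64(0.00023577482382280098))
-156 0.141 wrist [187.9 142.6] side crop [343. 105.]
-156 0.099 wrist [199.2 139.2] side crop [344. 150.]
-158 0.141 wrist [187.  139.9] side crop [344. 107.]
-158 0.099 wrist [198.5 136.9] side crop [344. 152.]
-160 0.141 wrist [186.3 137.1] side crop [344. 108.]
-160 0.099 wrist [197.9 134.5] side crop [345. 154.]
```

View pics/w14c.png

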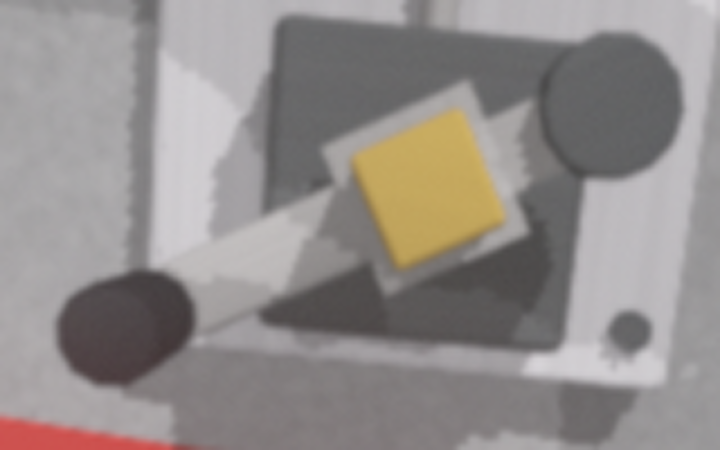

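View pics/s14c.png

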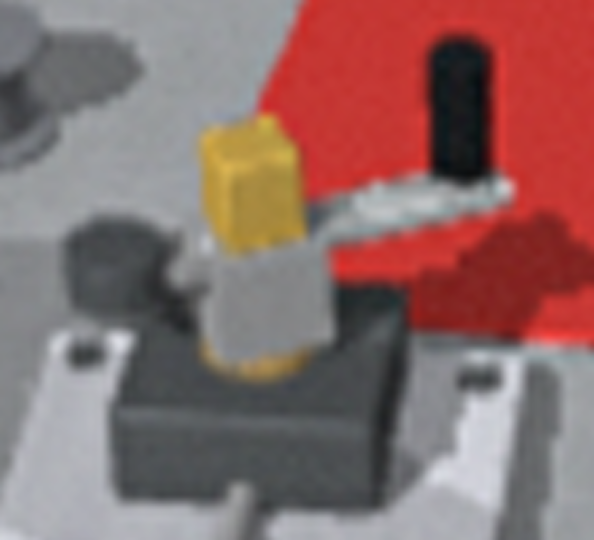

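The boss yaw reads -146°, so the crank sprang back about 10° on release (some play, plus relaxing to the self-held grip). I'll recheck tilt with that yaw.

Run:
```python
from h import *; import pickle
c=cam('wrist',pickle.load(open('pics/w14.pkl','rb')));S=cam('side')
for a in (-145,-147):
    r=np.radians(a);u=np.array([np.cos(r),np.sin(r)])
    for n,d,z in (('knobtop',.065,.141),('knobbase',.065,.099),('cwtop',-.043,.103),('cwbot',-.043,.085)):
        P=np.r_[np.array([.576,-.0622])+d*u,z];print(a,n,'wrist',((proj(c,P)-[170,80]+.5)*4.5).round(0),'side crop',(((proj(S,P)-[150,130]+.5)*3.5-[170,80])*2.7).round(0))
```

```text
-145 knobtop wrist [110. 347.] side crop [453.  47.]
-145 knobbase wrist [156. 322.] side crop [455. 168.]
-145 cwtop wrist [617.  96.] side crop [109. 246.]
-145 cwbot wrist [604. 102.] side crop [113. 298.]
-147 knobtop wrist [104. 336.] side crop [456.  50.]
-147 knobbase wrist [151. 312.] side crop [458. 172.]
-147 cwtop wrist [620. 103.] side crop [107. 243.]
-147 cwbot wrist [606. 109.] side crop [111. 295.]
```

The crank is level and seated: knob and counterweight match the level projections within about 2 mm. I check that the jaw did not back off, by sub-pixel blue centroid.

Run:
```python
import cv2,numpy as np
for n in ('s10','s11','s12','s13','s14'):
    im=cv2.imread(f'pics/{n}.png');h=cv2.cvtColor(im,cv2.COLOR_BGR2HSV)
    m=cv2.inRange(h,(105,120,60),(125,255,255));m[:260]=0
    ys,xs=np.nonzero(m);print(n,len(ys),(xs.mean()/3.5).round(2),(ys.mean()/3.5).round(2))
```

```text
s10 7527 68.54 90.17
s11 6753 67.59 93.56
s12 7064 66.14 99.28
s13 7134 65.73 100.38
s14 7128 65.89 100.18
```

The jaw backed off roughly 1 mm on release, consistent with relaxing to the self-held level, but the recoil may have overshot below 20 N. With plenty of time left I'll re-grip, snug it again, and ease the force off before letting go.

Request:
step_arm([
  {"ax":0,"ay":0,"az":0,"x":-0.03,"y":0.017,"z":0,"claw":55},
  {"ax":0,"ay":0,"az":0,"x":-0.0624,"y":0.0341,"z":0,"claw":55},
  {"ax":0,"ay":0,"az":0,"x":-0.0624,"y":0.0341,"z":0,"claw":55},
  {"ax":0,"ay":0,"az":0,"x":-0.0624,"y":0.0341,"z":-0.03,"claw":55},
  {"ax":0,"ay":0,"az":0,"x":-0.0624,"y":0.0341,"z":-0.065,"claw":55},
  {"ax":0,"ay":0,"az":0,"x":-0.0624,"y":0.0341,"z":-0.098,"claw":55},
  {"ax":0,"ay":0,"az":0,"x":-0.0624,"y":0.0341,"z":-0.098,"claw":55},
  {"ax":0,"ay":0,"az":0,"x":-0.0624,"y":0.0341,"z":-0.098,"claw":55},
])

```text
time_s: 22.25
tool_pos: [0.523, -0.0981, 0.115]
tool_rot: [-180.0, 0.0, 99.7]
force: [0.1, -0.3, -0.6]
grip_width: 0.0479
```

Request:
step_arm([
  {"ax":0,"ay":0,"az":0,"x":0,"y":0,"z":0,"claw":0},
  {"ax":0,"ay":0,"az":0,"x":0,"y":0,"z":0,"claw":0},
  {"ax":0,"ay":0,"az":0,"x":0,"y":0,"z":0,"claw":0},
  {"ax":0,"ay":0,"az":0,"x":0,"y":0,"z":0,"claw":0},
  {"ax":0,"ay":0,"az":0,"x":0,"y":0,"z":0,"claw":0},
  {"ax":0,"ay":0,"az":0,"x":0,"y":0,"z":0,"claw":0},
], squeeze=25)

```text
time_s: 22.85
tool_pos: [0.5231, -0.0983, 0.115]
tool_rot: [180.0, 0.0, 99.7]
force: [-1.4, -0.5, 2.8]
grip_width: 0.0195
```

```bash
python3 tan.py
python3 - <<'E'
import numpy as np
a0=-146.3
f=lambda a:.065*np.array([np.cos(np.radians(a)),np.sin(np.radians(a))])
for p in range(1,16):print(p,(f(a0-p)-f(a0)).round(4),end='; ')
E
```

```text
t 22.85 r 0.06385499318830766 ang -145.91267179136764 phi mod360 65.61267179136765 tang resist -0.3350825778672621 rad 1.4229622699053106 fz 2.8482766553868593 0.019518677284421363
1 [-0.0006  0.0009]; 2 [-0.0012  0.0019]; 3 [-0.0018  0.0029]; 4 [-0.0024  0.0039]; 5 [-0.0029  0.0049]; 6 [-0.0035  0.0059]; 7 [-0.004   0.0069]; 8 [-0.0045  0.0079]; 9 [-0.005   0.0089]; 10 [-0.0054  0.0099]; 11 [-0.0059  0.011 ]; 12 [-0.0063  0.012 ]; 13 [-0.0067  0.0131]; 14 [-0.0071  0.0142]; 15 [-0.0075  0.0152];
```

Request:
step_arm([
  {"ax":0,"ay":0,"az":0,"x":-0.0012,"y":0.0019,"z":0,"claw":0},
  {"ax":0,"ay":0,"az":0,"x":-0.0024,"y":0.0039,"z":0,"claw":0},
  {"ax":0,"ay":0,"az":0,"x":-0.0035,"y":0.0059,"z":0,"claw":0},
  {"ax":0,"ay":0,"az":0,"x":-0.004,"y":0.0069,"z":0,"claw":0},
])

```text
time_s: 23.25
tool_pos: [0.5195, -0.0923, 0.115]
tool_rot: [179.9, 0.1, 99.7]
force: [0.2, -5.4, 3.4]
grip_width: 0.0192
```

```bash
python3 tan.py
```

```text
t 23.25 r 0.06387946290329742 ang -152.22994229158905 phi mod360 71.92994229158906 tang resist 4.840691814957521 rad 2.2969094114874866 fz 3.366041248708583 0.01921288336176531
```

Request:
step_arm([
  {"ax":0,"ay":0,"az":0,"x":-0.0005,"y":0.001,"z":0,"claw":0},
  {"ax":0,"ay":0,"az":0,"x":-0.001,"y":0.002,"z":0,"claw":0},
  {"ax":0,"ay":0,"az":0,"x":-0.001,"y":0.002,"z":0,"claw":0},
])

```text
time_s: 23.55
tool_pos: [0.5186, -0.0905, 0.115]
tool_rot: [179.9, 0.1, 99.7]
force: [0.5, -5.8, 3.7]
grip_width: 0.0194
```

```bash
python3 tan.py
```

```text
t 23.55 r 0.06388915181905762 ang -153.99843719895773 phi mod360 73.69843719895773 tang resist 5.467076113766562 rad 2.122254620459224 fz 3.6837350007377534 0.019351388243672513
```

Stiff again at 5.5 N (estimated 35 N). Easing back in tiny steps until the knob force is near zero.

Request:
step_arm([
  {"ax":0,"ay":0,"az":0,"x":0.0003,"y":-0.0005,"z":0,"claw":0},
  {"ax":0,"ay":0,"az":0,"x":0.0005,"y":-0.001,"z":0,"claw":0},
  {"ax":0,"ay":0,"az":0,"x":0.0005,"y":-0.001,"z":0,"claw":0},
])

```text
time_s: 23.85
tool_pos: [0.5187, -0.0908, 0.1149]
tool_rot: [180.0, 0.0, 99.7]
force: [-0.7, -5.0, 5.5]
grip_width: 0.0194
```

```bash
python3 tan.py
```

```text
t 23.85 r 0.06393236564330908 ang -153.69444111198888 phi mod360 73.39444111198888 tang resist 4.226190398658077 rad 2.8221859705818386 fz 5.452006966944205 0.019429973795842503
```

Request:
step_arm([
  {"ax":0,"ay":0,"az":0,"x":0.0003,"y":-0.0005,"z":0,"claw":0},
  {"ax":0,"ay":0,"az":0,"x":0.0005,"y":-0.001,"z":0,"claw":0},
  {"ax":0,"ay":0,"az":0,"x":0.0005,"y":-0.001,"z":0,"claw":0},
])

```text
time_s: 24.15
tool_pos: [0.5188, -0.0912, 0.1148]
tool_rot: [-180.0, -0.0, 99.7]
force: [-1.7, -4.2, 6.1]
grip_width: 0.0193
```

```bash
python3 tan.py
```

```text
t 24.15 r 0.06399071258684753 ang -153.35414105259878 phi mod360 73.05414105259878 tang resist 2.99845287862932 rad 3.441566602214517 fz 6.103685800050965 0.01930507306185036
```

Request:
step_arm([
  {"ax":0,"ay":0,"az":0,"x":0.0002,"y":-0.0005,"z":0,"claw":0},
  {"ax":0,"ay":0,"az":0,"x":0.0004,"y":-0.001,"z":0,"claw":0},
  {"ax":0,"ay":0,"az":0,"x":0.0006,"y":-0.0015,"z":0,"claw":0},
  {"ax":0,"ay":0,"az":0,"x":0.0006,"y":-0.0018,"z":0,"claw":0},
  {"ax":0,"ay":0,"az":0,"x":0.0006,"y":-0.0018,"z":0,"claw":0},
])

```text
time_s: 24.65
tool_pos: [0.5194, -0.0923, 0.1148]
tool_rot: [-180.0, -0.1, 99.7]
force: [-1.5, -3.4, 5.9]
grip_width: 0.0192
```

```bash
python3 tan.py
```

```text
t 24.65 r 0.0640027926421807 ang -152.21210204026733 phi mod360 71.91210204026733 tang resist 2.2685424161763756 rad 2.918236738149524 fz 5.92777557919268 0.019178879593441615
```

Request:
step_arm([
  {"ax":0,"ay":0,"az":0,"x":0.0003,"y":-0.0005,"z":0,"claw":0},
  {"ax":0,"ay":0,"az":0,"x":0.0005,"y":-0.001,"z":0,"claw":0},
  {"ax":0,"ay":0,"az":0,"x":0.0007,"y":-0.0015,"z":0,"claw":0},
  {"ax":0,"ay":0,"az":0,"x":0.0007,"y":-0.0015,"z":0,"claw":0},
  {"ax":0,"ay":0,"az":0,"x":0.0007,"y":-0.0015,"z":0,"claw":0},
])

```text
time_s: 25.15
tool_pos: [0.5201, -0.0936, 0.1147]
tool_rot: [-180.0, -0.1, 99.7]
force: [-2.4, -2.9, 6.4]
grip_width: 0.0191
```

```bash
python3 tan.py
```

```text
t 25.15 r 0.06399877176457237 ang -150.92354694916673 phi mod360 70.62354694916674 tang resist 1.3518920874586158 rad 3.5450995550399487 fz 6.421699062632457 0.019067685469882134
```

Request:
step_arm([
  {"ax":0,"ay":0,"az":0,"x":0.0001,"y":-0.0004,"z":0,"claw":0},
  {"ax":0,"ay":0,"az":0,"x":0.0002,"y":-0.0007,"z":0,"claw":0},
  {"ax":0,"ay":0,"az":0,"x":0.0002,"y":-0.0007,"z":0,"claw":0},
  {"ax":0,"ay":0,"az":0,"x":0.0002,"y":-0.0007,"z":0,"claw":0},
])

```text
time_s: 25.55
tool_pos: [0.5203, -0.0941, 0.1147]
tool_rot: [-180.0, -0.1, 99.7]
force: [-2.1, -2.5, 5.3]
grip_width: 0.0194
```

```bash
python3 tan.py
```

```text
t 25.55 r 0.06401755715079487 ang -150.46322312441598 phi mod360 70.16322312441598 tang resist 1.1325495339422837 rad 3.068636632259848 fz 5.289397470398152 0.019432044848148314
```

Request:
step_arm([
  {"ax":0,"ay":0,"az":0,"x":0.0003,"y":-0.0005,"z":0,"claw":0},
  {"ax":0,"ay":0,"az":0,"x":0.0005,"y":-0.001,"z":0,"claw":0},
  {"ax":0,"ay":0,"az":0,"x":0.0005,"y":-0.001,"z":0,"claw":0},
  {"ax":0,"ay":0,"az":0,"x":0.0005,"y":-0.001,"z":0,"claw":0},
])

```text
time_s: 25.95
tool_pos: [0.5208, -0.0949, 0.1147]
tool_rot: [-180.0, -0.1, 99.7]
force: [-2.3, -2.1, 5.8]
grip_width: 0.0188
```

```bash
python3 tan.py
```

```text
t 25.95 r 0.06406157977744395 ang -149.5873907035881 phi mod360 69.28739070358812 tang resist 0.6307084327137361 rad 2.996820441373266 fz 5.840833497709412 0.01881386931270304
```

Only 0.6 N is left on the knob. Letting go now, then rising.

Request:
step_arm([
  {"ax":0,"ay":0,"az":0,"x":0,"y":0,"z":0,"claw":50},
  {"ax":0,"ay":0,"az":0,"x":0,"y":0,"z":0,"claw":50},
  {"ax":0,"ay":0,"az":0,"x":0,"y":0,"z":0,"claw":50},
  {"ax":0,"ay":0,"az":0,"x":0,"y":0,"z":0,"claw":50},
  {"ax":0,"ay":0,"az":0,"x":0,"y":0,"z":0.02,"claw":50},
  {"ax":0,"ay":0,"az":0,"x":0,"y":0,"z":0.05,"claw":50},
  {"ax":0,"ay":0,"az":0,"x":0.02,"y":-0.015,"z":0.08,"claw":50},
  {"ax":0,"ay":0,"az":0,"x":0.05,"y":-0.03,"z":0.096,"claw":50},
  {"ax":0,"ay":0,"az":0,"x":0.066,"y":-0.039,"z":0.096,"claw":50},
  {"ax":0,"ay":0,"az":0,"x":0.066,"y":-0.039,"z":0.096,"claw":50},
  {"ax":0,"ay":0,"az":0,"x":0.066,"y":-0.039,"z":0.096,"claw":50},
])

```text
time_s: 27.05
tool_pos: [0.5864, -0.1348, 0.2097]
tool_rot: [-179.9, -0.0, 99.7]
force: [-0.4, -0.1, 1.1]
grip_width: 0.0434
```

```bash
python3 snap.py w15;python3 - <<'E'
from h import *; import pickle
full=vision.read_camera('side')[:,:,::-1];cv2.imwrite('pics/side15.png',full)
s=cv2.resize(full[130:300,150:310],None,fx=3.5,fy=3.5,interpolation=2)
cv2.imwrite('pics/s15.png',s)
h=cv2.cvtColor(cv2.imread('pics/s15.png'),cv2.COLOR_BGR2HSV);m=cv2.inRange(h,(105,120,60),(125,255,255));m[:260]=0
ys,xs=np.nonzero(m);print('jaw',xs.mean()/3.5,ys.mean()/3.5)
c=cam('wrist',pickle.load(open('pics/w15.pkl','rb')));S=cam('side')
im=cv2.imread('pics/w15.png');hsv=cv2.cvtColor(im,cv2.COLOR_BGR2HSV)
m=cv2.inRange(hsv,(15,100,150),(35,255,255));m[:90]=0;m[155:]=0;m[:,:230]=0;m[:,300:]=0
cn=max(cv2.findContours(m,0,1)[0],key=cv2.contourArea);ra=cv2.minAreaRect(cn)
W=np.array([plane(c,p,.126)[:2] for p in cv2.boxPoints(ra)])
print('boss top',plane(c,ra[0],.126),[np.degrees(np.arctan2(*(W[i]-W[i-1])[::-1]))%90 for i in range(4)],'tri',tri(c,ra[0],S,np.array((261,132))/3.5-.5+[150,130]))
E
```

```text
27.05 [ 0.5863663  -0.13484859  0.20967789] [-1.79881098e+02 -2.82822432e-02  9.96755480e+01] [-0.35479828 -0.12475906  1.13403596] 0.04337579440021273
jaw 65.89962041332771 100.16541141973448
boss top [ 0.57616363 -0.06201371  0.126     ] [np.float64(33.54415250977377), np.float64(32.23254511598897), np.float64(34.88740803302968), np.float64(32.82074365978744)] tri (array([ 0.57602133, -0.06205943,  0.12697153]), np.float64(0.00027872421909456237))
```

View pics/s15.png

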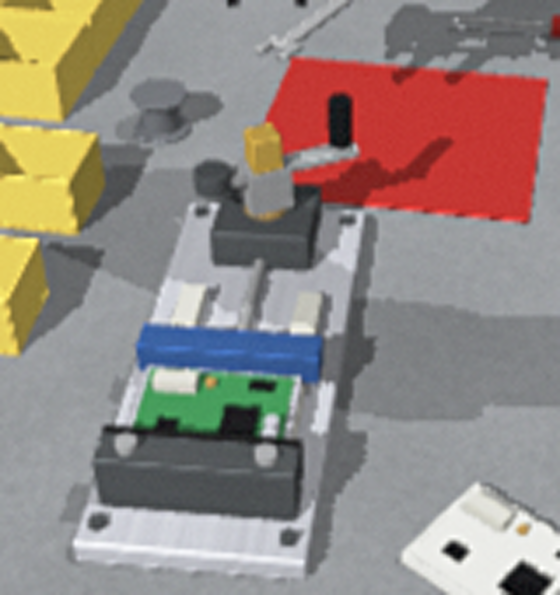

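View pics/side15.png

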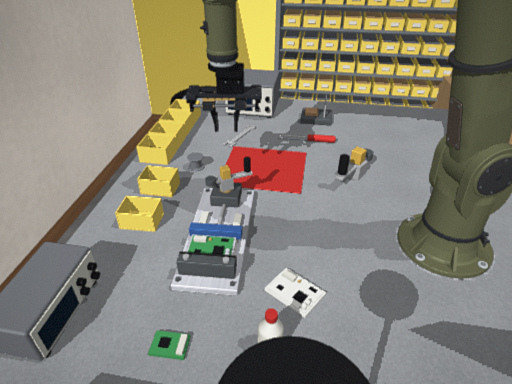

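The crank came to rest at the same yaw (-146.7°) and the jaw in the same place as after the first release. That repeatability fits the screw's self-held grip of about 20 N. The crank is seated and the robot is clear, so I hand in.

```bash
python3 -c "
from cell import workorder
print(workorder.sign_off())"
```

```text
the job is handed in; nothing more can be done
None
```

I fitted the smaller crank from the red mat onto the shaft and wound it clockwise about 2.2 turns. The jaw travelled about 88 mm and the crank stiffened clearly. I then let go and handed the job in at about 27 s; no verdict is reported.

- **Stiffening:** the force at the knob rose from about 2.4 N to 6.6 N, which puts the peak grip at roughly 45 N, well under 120 N.
- **First release:** the crank sprang back about 10° and the jaw about 1 mm, so I could not be sure the grip had stayed above 8 N. I re-gripped the knob, wound to 5.5 N (about 35 N of grip), and eased back to 0.6 N before letting go.
- **Last checks on the crank:** the boss top measures (0.576, -0.062, 0.127) against an expected z of 0.126, so the crank is seated and on the axis. Its tilt was checked only after the first release: level, within about 2 mm.
- **Last checks on the rest:** the robot is clear of everything, and the bystanders in the side view look unmoved.
- **Not measured directly:** the remaining grip. Both releases ended at the same crank angle (-146.3° and -146.7°) and jaw position, which fits the screw's self-held 20 N or so.

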